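# Swab into the vial, then hold the reader's lid open

### The arm

A 6-joint arm with a two-finger parallel gripper is mounted at the origin on a cart in front of the work surface, level with it; the furniture and walls round the work are solid. World frame = base frame: x ahead of the robot, y to its left, z up, the work surface at z = 0. Lengths are in m, angles in degrees, forces in N, time in s.
With the tool pointing down it reaches from about 0.35 to 0.775 m from the base axis. Payload 7.3 kg.
Tool frame: the origin (TCP) lies midway between the tips of the shut fingers; the grasp point (between the pads) lies 19 mm behind it; x points along the fingers, z is the direction in which the jaws open and shut, and the axes are right-handed (so a half turn about x gives the same grasp; the last joint's range is limited). The gripper opens to 92 mm and grips with 3 to 60 N. Pads are 19 mm wide; open, the fingers measure 130 mm over their backs; the gripper's body (75 mm by 190 mm) begins 47 mm behind the grasp point.
Start: joints at [68.87, 19.595, 87.324, -0, 73.075, -8.365], TCP at [0.116, 0.512, 0.204] pointing down, gripper open.
Joint ranges: [-145.02, 145.02], [-44.19, 115.74], [2.07, 154.8], [-57.11, 237.11], [16.16, 152.29], [-177.93, 177.93]. Speed limits (degrees/s): [147.25, 147.25, 180, 180, 180, 180].

### API

Orientations are given as [roll, pitch, yaw] about the fixed x, y, z axes, in that order (R = Rz(yaw) Ry(pitch) Rx(roll)).
In Python, from rig import readout, viewer, ticket gives the robot as it stands.
- The arm moves only by the tool step_arm, never from a script. Its argument "deltas" is a list of rows, each an object of numbers: "jaw": the closure, from -1 (fully open) to 1 (shut), so that 0 is half open; "x", "y", "z": the shift along the world's x, y, z in units of 0.15 m (1.0 is 0.15 m); "ax", "ay", "az": the turn, a rotation vector about the world's x, y, z in units of 120 degrees (1.0 is 120 degrees). In form: [{"jaw": .., "x": .., "y": .., "z": .., "ax": .., "ay": .., "az": ..}, ...]. A call has exactly 10 rows; each row is the pose to reach, as a shift and turn from the pose commanded when the call began; what a row does not reach only later rows make up. A row lasts 1/8 s, in which the tool goes at most 62.5 mm and 10.7 degrees, less where a joint would pass 70% of its speed; a pose out of reach is approached as far as the arm can. A call with a number of a shift or a turn outside -1 to 1 is refused whole. A call with a gripper value outside its range is refused whole. The fingers move at their own pace and stop on an object; "force" is the grip in N (left out, the last holds). Time passes only in rows, so rows that repeat a pose let the fingers close, or fill a call up. It gives the time, the measured TCP pose, the force and the opening at its end, in the units of the state.
- readout.state(): the state, without advancing time (a new reading comes with each control period).
- viewer.get_image(name): name is "side" or "top" or "wrist"; returns the picture (480x640x3 uint8, blue, green, red); there is no depth.
- viewer.camera_info(name): a dict with "fx", "fy", "cx", "cy" (pixels), "extrinsics" (4x4, takes a point from world to camera coordinates); the wrist camera has in their place "tool_from_camera" (4x4, takes a point from camera to tool coordinates, whose origin is the TCP and whose axes are the tool frame's). Camera axes: x right, y down, z forward; pixel columns grow to the right and rows downward; lengths in m; the calibration is good to about 2 mm. A picture is of the moment at which its call begins: read the wrist's pose just before it. camera_info takes no time and is no camera call.
- ticket.hand_in(): hands the job in, once; it reports no verdict.
The state is a dict: "t": time; "joint_pos": joint angles; "joint_velocities": joint speeds; "tau": joint torques, N m; "eef_pos": TCP position; "eef_rot": TCP orientation; "ft_force": force on the tool from outside, world axes, zero at the start; "ft_torque": the same for the moment, N m; "width": opening from 0.0 (shut) to 1.0 (fully open).
Only numpy, scipy, OpenCV 4.12 (cv2) and the standard library are available. Lean on these libraries where they do the work, as an engineer would, in place of code of your own. Each camera call takes 0.05 s, during which the arm holds its last target.

### The job

Get the sample ready and hold the reader open for me to load it: lift the swab out of its stand, push it straight down into the one open vial in the metal block until its cap sits on the vial's rim, and let it go. Then take the reader's spring lid by the round tab at its front, lift it to 60 degrees open and keep holding it there: you finish while still holding the lid by its tab. Leave the other vials and everything else where they stand.

Things in the scene. Friction and masses are not known exactly. Their poses are not given: they have to be found in the camera images.
- swab: White sampling swab, upright, hanging by its cap in the grey stand. Origin at the lowest point of its tip, z up along the rod. Bud 6 mm thick (z 0 to 18 mm), rod 3.4 mm thick, plug 9 mm thick tapering to 6 mm at its lower end (z 60 to 70 mm), and a ribbed round cap 15 mm across from z = 70 to 100 mm: grip the cap. About 15 g.
- swab_shoulder (a point): On the swab's axis, at the underside of its cap (70 mm above the tip).
- swab_stand: Fixed grey plastic block 42 x 42 x 76 mm with one upright 13 mm hole through its middle, in which the swab hangs. Origin at the centre of its underside.
- vial: The one open vial: white round tube 16 mm across (a rim bead near the top is 17.6 mm) and 80 mm tall, bore 11 mm, bore depth 76 mm. It stands loose in one of the block's three wells, with its mouth 90 mm above the worktop. Origin at the centre of its underside, z up. The swab's cap comes to rest on its rim.
- vial_mouth (a point): Centre of the open vial's mouth, level with its rim (80 mm above the vial's underside).
- vial_block: Fixed aluminium block 46 x 190 x 40 mm (x, y, z) with three wells 30 mm deep in a row along its own y axis, 62 mm apart (the middle one at its centre). The open vial and two closed vials stand in them, in any order. Origin at the centre of its underside.
- full_vial_0: Vial of the same kind, already closed by a swab's cap: 16 mm across, 110 mm tall with its cap, top 120 mm above the worktop. Origin at its underside. Leave it.
- full_vial_1: Another closed vial, the same.
- reader: Fixed small bench reader, a white box 140 x 160 x 85 mm (x, y, z) with a small black screen and three round keys on its front, and a grey lid on top (top of the lid 95 mm above the worktop, lid 160 mm wide). Origin at the centre of its underside; its front looks along its own -x.
- lid_hinge (a point): Middle of the lid's hinge line, at the rear top edge of the reader (64 mm behind its origin, 90 mm up). The hinge line runs along the reader's y axis. The lid's front edge lies 132 mm in front of it.
- reader_lid: The reader's grey hinged lid with its tab, one part: plate 130 x 160 x 10 mm, about 140 g. Origin on the hinge line; when shut its axes are the reader's.
- lid_tab (a point): Round grip tab at the middle of the lid's front: an upright disc 24 mm in diameter, 14 mm thick along the reader's y axis, on a 12 mm wide tongue. This point is the disc's centre: 170 mm from the hinge line, level with it when shut, 38 mm from the lid's front edge. Pinch it from above along the reader's y; it moves with the lid and can pivot between the pads.
- lid_angle (a joint): Lid angle in rad: 0 shut, growing as the front rises, stop at 1.6. A spring and its weight close it from any angle: about 2 N at the tab. 60 degrees is 1.047.
- timer: White bench timer, 58 x 70 x 20 mm, lying on the worktop. Leave it.
- marker_a: Marker pen, 135 mm long, lying on the worktop. Leave it.
- tip_box: Box of pipette tips, 90 x 122 x 68 mm. Leave it.
- beaker_1: Small clear beaker, 50 mm across, 63 mm tall. Leave it.

How it is judged (in metres and radians):
On the way, in this order (a step that is already met when the one before it is completed fails the run):
1. the swab is down in the open vial, its cap on the rim, and let go (distance between swab_shoulder and vial_mouth below 0.004 m and angle between the z axis of swab and the z axis of vial, either way round below 0.15 rad and contact force between swab and the fingers below 0.05 N), for 0.2 s.
2. the lid is held by its tab at 60 degrees (value of joint lid_angle between 0.942 and 1.152 rad and contact force between reader_lid and the fingers above 1 N and distance between the grasp point and lid_tab below 0.035 m), for 0.3 s.
At the end, for the whole second after the job is handed in: The lid stands still at 60 degrees open, within 6, fingers on it at its tab (over 1 N, grip point within 35 mm); the swab's cap sits on the open vial's rim (within 4 mm), in line within 8 degrees; the vial is upright in its well; no vial has moved over 8 mm, no other thing over 20 mm (all of step 2 and velocity of joint lid_angle between -0.05 and 0.05 rad/s and distance between swab_shoulder and vial_mouth below 0.004 m and angle between the z axis of swab and the z axis of vial, either way round below 0.15 rad and angle between vial's own z axis and vertical below 0.15 rad and distance of each of vial, full_vial_0, full_vial_1 from where it was at the start of the episode below 0.008 m and distance of each of timer, marker_a, tip_box, beaker_1 from where it was at the start of the episode below 0.02 m); the arm keeps its last pose, push and grip.
It fails at once if a vial is pulled out of the block or knocked over (distance of any of vial, full_vial_0, full_vial_1 from where it was at the start of the episode above 0.015 m).
It fails at once if a bystander is pushed away (distance of any of timer, marker_a, tip_box, beaker_1 from where it was at the start of the episode above 0.03 m).
It fails at once if the swab is dropped on the worktop (angle between swab's own z axis and vertical above 0.8 rad).
It also fails if it takes over 61 s, if anything falls off the work surface, if the arm or the gripper's body presses on something with over 40 N, if the wrist force passes 120 N, or if a joint passes its speed limit or range.

## Working session

There is one attempt and no reset: what is moved stays moved. The work goes in short steps, Python scripts to look and compute and a tool call to move; the robot and the scene stay as the last step left them, time stands still between calls to the robot, and variables do not carry over. Pictures are saved under pics/ and viewed, and the job is handed in when it is done.

Besides the shell and the picture viewer there is one more tool, called after "Request:" in YAML: its name, and indented under it one key for each argument. step_arm: Moves the arm, as the interface text tells. Its arguments: {"type":"object","properties":{"deltas":{"type":"array","items":{"type":"object","properties":{"jaw":{"type":"number"},"x":{"type":"number"},"y":{"type":"number"},"z":{"type":"number"},"ax":{"type":"number"},"ay":{"type":"number"},"az":{"type":"number"}}}},"force":{"type":"number"}},"required":["deltas"]}

```bash
ls; mkdir -p pics; python3 - <<'E'
from rig import readout, viewer
import cv2
s=readout.state();print(s)
for n in("side","top","wrist"):
    cv2.imwrite(f"pics/{n}0.png",viewer.get_image(n))
    i=viewer.camera_info(n);print(n,i)
E
```

```text
pics
{'t': 0.0, 'joint_pos': array([ 6.88706449e+01,  1.96371895e+01,  8.73766534e+01, -1.62780632e-03,
        7.30730113e+01, -8.36597926e+00]), 'joint_velocities': array([ 0.05179271, -0.03680246,  0.06540886, -0.05602406,  0.07327165,
       -0.00436043]), 'tau': array([ 3.39172648e-04, -4.31236589e+01, -2.44215542e+01,  7.18376739e-02,
        5.61086484e-02, -1.53141068e-04]), 'eef_pos': array([0.11582399, 0.51162465, 0.20354167]), 'eef_rot': array([ 172.66074196,   89.91313187, -110.10215878]), 'ft_force': array([-0.0554726 , -0.5207121 ,  0.33697617]), 'ft_torque': array([0.0190775 , 0.01903576, 0.0275914 ]), 'width': 1.0004718116351636}
side {'fx': 440.8601704178854, 'fy': 440.8601704178854, 'cx': 319.2613015498319, 'cy': 248.83361756275278, 'extrinsics': array([[ 0.85394535, -0.52026299, -0.01018663, -0.33402587],
       [-0.30420203, -0.483235  , -0.82094157,  0.31935   ],
       [ 0.42218298,  0.70413803, -0.57092134,  0.78081224],
       [ 0.        ,  0.        ,  0.        ,  1.        ]])}
top {'fx': 523.2767440892117, 'fy': 523.2767440892117, 'cx': 323.8758016422759, 'cy': 234.7630027328336, 'extrinsics': array([[ 0.01896478, -0.99978527,  0.00835153,  0.17557468],
       [-0.99838945, -0.01938368, -0.05331778,  0.53016221],
       [ 0.05346822, -0.00732692, -0.99854267,  1.35573831],
       [ 0.        ,  0.        ,  0.        ,  1.        ]])}
wrist {'fx': 348.0687066355823, 'fy': 348.0687066355823, 'cx': 320.55247343700694, 'cy': 245.79155144781717, 'tool_from_camera': array([[-2.91808566e-04, -2.83134587e-01,  9.59080143e-01,
        -1.79989072e-01],
       [ 8.38333180e-04, -9.59079916e-01, -2.83134265e-01,
         7.61610071e-02],
       [ 9.99999606e-01,  7.21407702e-04,  5.17228854e-04,
         4.81447210e-04],
       [ 0.00000000e+00,  0.00000000e+00,  0.00000000e+00,
         1.00000000e+00]])}
```

View pics/side0.png

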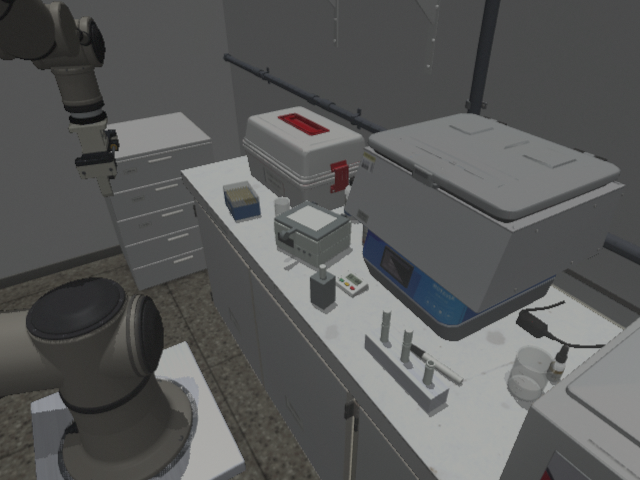

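View pics/top0.png

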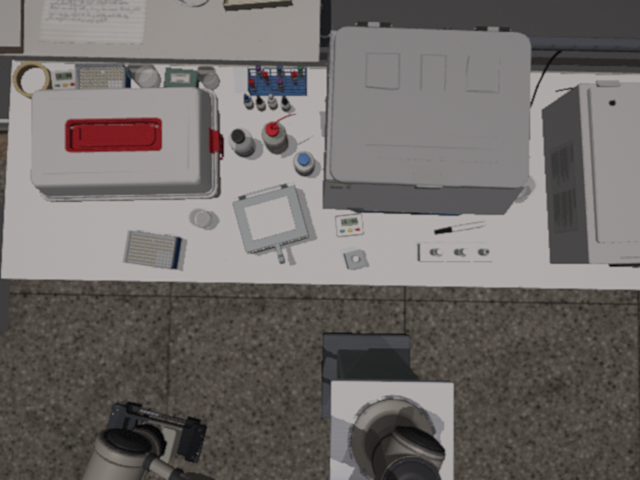

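View pics/wrist0.png

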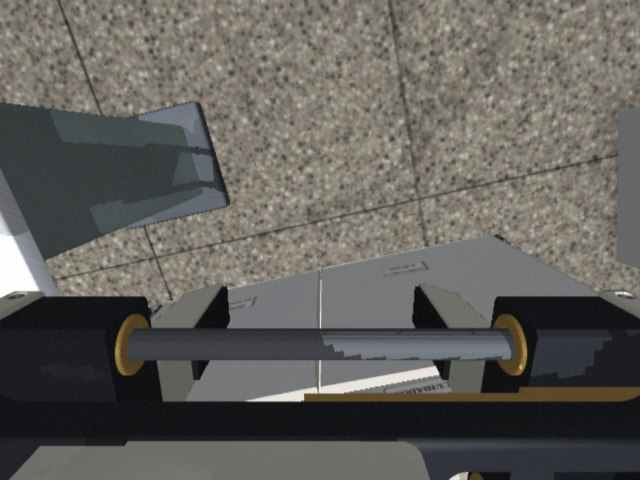

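The side view shows the swab stand at about (322,288), the block with vials at (386,325), (407,345) and (430,370), and the reader at (312,230). In the top view the stand is at (355,260), the block at (459,252) and the lid tab at about (282,257). I'll enlarge these areas.

```bash
cat > h.py <<'E'
import numpy as np, cv2
from rig import readout, viewer
from scipy.spatial.transform import Rotation as R
def ray(n,u,v,st=None):
    i=viewer.camera_info(n)
    d=np.array([(u-i['cx'])/i['fx'],(v-i['cy'])/i['fy'],1.])
    if n=='wrist':
        T=np.array(i['tool_from_camera']); Rw=R.from_euler('xyz',st['eef_rot'],degrees=True).as_matrix()
        return Rw@T[:3,3]+st['eef_pos'], Rw@T[:3,:3]@d
    E=np.array(i['extrinsics']); return -E[:3,:3].T@E[:3,3], E[:3,:3].T@d
def plane(n,u,v,z,st=None):
    o,d=ray(n,u,v,st); return o+d*(z-o[2])/d[2]
def tri(rs):
    A=np.zeros((3,3));b=np.zeros(3)
    for o,d in rs:
        d=d/np.linalg.norm(d);P=np.eye(3)-np.outer(d,d);A+=P;b+=P@o
    p=np.linalg.solve(A,b)
    res=[np.linalg.norm((np.eye(3)-np.outer(d,d)/(d@d))@(p-o)) for o,d in rs]
    return p,np.array(res)
def proj(n,p):
    i=viewer.camera_info(n);E=i['extrinsics'];c=E[:3,:3]@p+E[:3,3];return i['fx']*c[0]/c[2]+i['cx'],i['fy']*c[1]/c[2]+i['cy']
E
python3 - <<'E'
import cv2,numpy as np
s=cv2.imread('pics/side0.png');t=cv2.imread('pics/top0.png')
c=lambda im,x,y,w,h,k:cv2.resize(im[y:y+h,x:x+w],None,fx=k,fy=k,interpolation=cv2.INTER_CUBIC)
cv2.imwrite('pics/a.png',np.clip(1.4*c(s,265,190,200,150,4),0,255).astype('uint8')); cv2.imwrite('pics/b.png',c(s,350,290,130,120,5))
cv2.imwrite('pics/c.png',c(t,225,175,160,110,5)); cv2.imwrite('pics/d.png',c(t,330,205,180,75,4.4))
E
```

```text
(no output)
```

View pics/a.png

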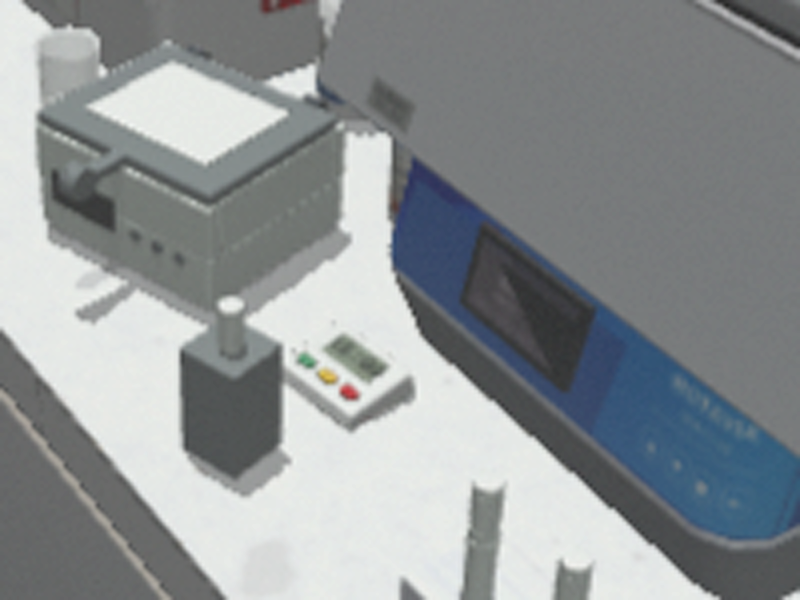

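View pics/b.png

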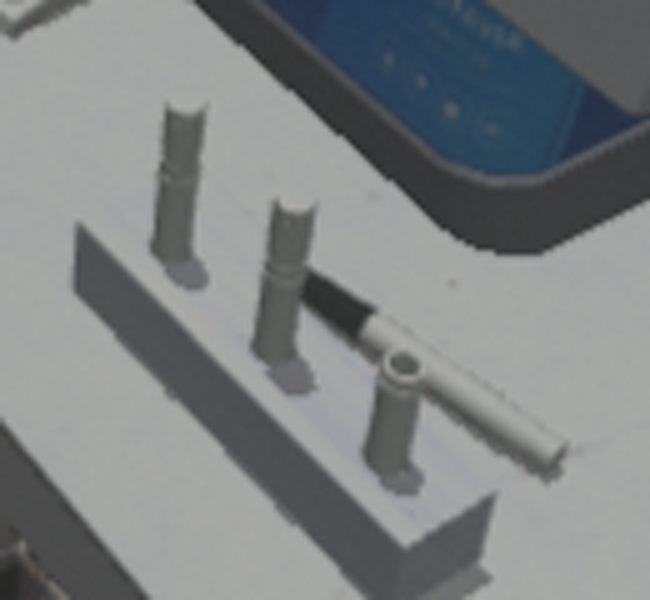

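View pics/c.png

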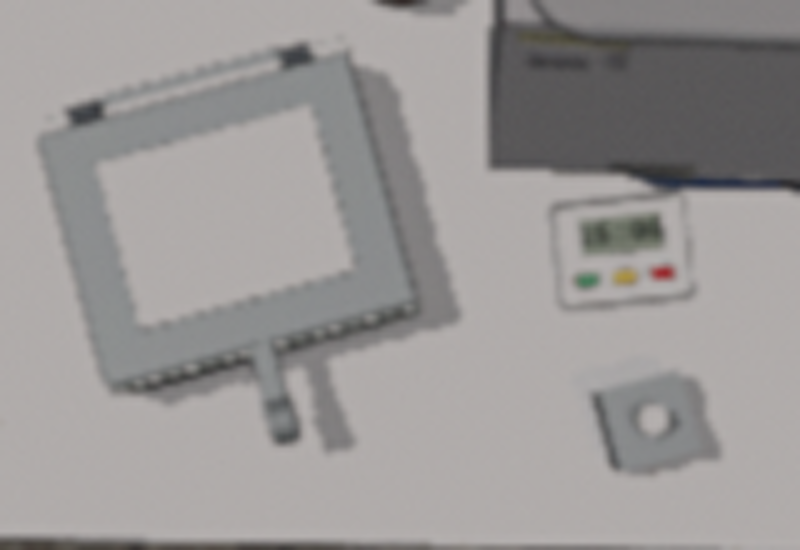

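View pics/d.png

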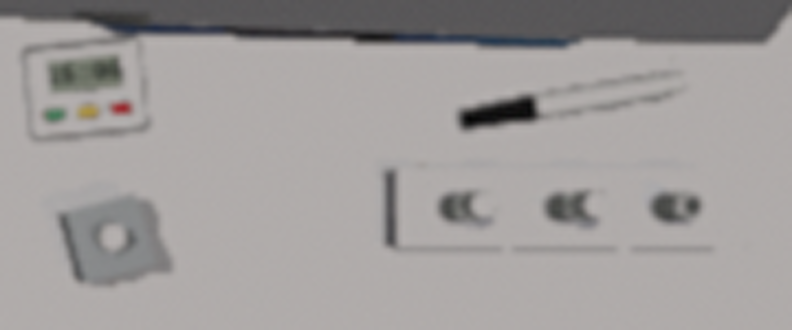

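The open vial is the one at the block's -y end: mouth about (431,363) in side and (487,252) in top. Swab cap top: (323,266) side, (356.4,259) top. Tab disc: (284,235) side, (282,260) top. I'll triangulate these.

```bash
python3 - <<'E'
from h import *
P={'cap':((322.75,265.75),(356.4,259)),'mouth':((430.8,362.8),(486.8,252)),'tab':((283.5,235.5),(282,260))}
for k,(a,b) in P.items():
    p,r=tri([ray('side',*a),ray('top',*b)]);print(k,p.round(4),r.round(4))
print('cap plane .106',plane('side',322.75,265.75,.106),plane('top',356.4,259,.106))
print('mouth plane .09',plane('side',430.8,362.8,.09),plane('top',486.8,252,.09))
# vial caps tops side
for c in((187,105),(296,203)):
    print(plane('side',c[0]/5+350,c[1]/5+290,.12))
# block corners, top of block .04 in side
for c in((77,225),(408,546),(494,495)): print('blk',plane('side',c[0]/5+350,c[1]/5+290,.04))
for c in((40,135),(113,388),(418,305),(345,55)): print('lid',plane('top',c[0]/5+225,c[1]/5+175,.095))
for c in ((600,395),(618,470),(705,460),(690,376)): print('stand',plane('top',c[0]/5+225,c[1]/5+175,.076))
E
```

```text
cap [0.465  0.1058 0.1081] [0.0009 0.0009]
mouth [ 0.489  -0.2183  0.0899] [0.0016 0.0016]
tab [0.4593 0.2876 0.0909] [0.0011 0.0011]
cap plane .106 [0.46726994 0.10774532 0.106     ] [0.46419564 0.10610482 0.106     ]
mouth plane .09 [ 0.49042559 -0.21917933  0.09      ] [ 0.4877498  -0.21721888  0.09      ]
[ 0.48697138 -0.09739324  0.12      ]
[ 0.48795115 -0.15951785  0.12      ]
blk [ 0.46293115 -0.06548696  0.04      ]
blk [ 0.47008997 -0.25256818  0.04      ]
blk [ 0.51150538 -0.2527714   0.04      ]
lid [0.59883972 0.41182241 0.095     ]
lid [0.47488833 0.37255012 0.095     ]
lid [0.51855141 0.22382012 0.095     ]
lid [0.64155922 0.26242827 0.095     ]
stand [0.4763555  0.13261656 0.076     ]
stand [0.4392171  0.12302713 0.076     ]
stand [0.44500432 0.0797687  0.076     ]
stand [0.48668562 0.08786929 0.076     ]
```

```bash
python3 - <<'E'
from h import *
s=readout.state();print(s['t'])
M=R.from_euler('xyz',s['eef_rot'],degrees=True).as_matrix();print(M.round(3))
z=M[:,2];y=M[:,1];print('jaw az',np.degrees(np.arctan2(z[1],z[0])),'tooly az',np.degrees(np.arctan2(y[1],y[0])))
E
```

```text
0.15
[[-0.    -0.975  0.221]
 [-0.001  0.221  0.975]
 [-1.     0.    -0.001]]
jaw az 77.23666148553349 tooly az 167.23665154405694
```

Request:
step_arm:
  deltas:
    - {"jaw":-1,"x":0.1,"y":-0.1,"z":0.1,"az":-0.06}
    - {"jaw":-1,"x":0.2,"y":-0.2,"z":0.2,"az":-0.12}
    - {"jaw":-1,"x":0.3,"y":-0.3,"z":0.3,"az":-0.18}
    - {"jaw":-1,"x":0.4,"y":-0.4,"z":0.4,"az":-0.24}
    - {"jaw":-1,"x":0.5,"y":-0.5,"z":0.4,"az":-0.3}
    - {"jaw":-1,"x":0.6,"y":-0.6,"z":0.4,"az":-0.36}
    - {"jaw":-1,"x":0.7,"y":-0.7,"z":0.4,"az":-0.42}
    - {"jaw":-1,"x":0.75,"y":-0.8,"z":0.4,"az":-0.48}
    - {"jaw":-1,"x":0.775,"y":-0.9,"z":0.4,"az":-0.54}
    - {"jaw":-1,"x":0.775,"y":-1,"z":0.4,"az":-0.6}

```text
schema error: expected keys jaw, x, y, z, ax, ay, az
```

Request:
step_arm:
  deltas:
    - {"x":0.1,"y":-0.1,"az":-0.02}
    - {"x":0.2,"y":-0.2,"az":-0.04}
    - {"x":0.3,"y":-0.3,"az":-0.04}
    - {"x":0.4,"y":-0.4,"az":-0.04}
    - {"x":0.5,"y":-0.5,"az":-0.04}
    - {"x":0.6,"y":-0.6,"az":-0.04}
    - {"x":0.7,"y":-0.7,"az":-0.04}
    - {"x":0.8,"y":-0.8,"az":-0.04}
    - {"x":0.9,"y":-0.9,"az":-0.04}
    - {"x":1,"y":-1,"az":-0.04}

```text
schema error: expected keys jaw, x, y, z, ax, ay, az
```

Request:
step_arm:
  deltas:
    - {"x":0.1,"y":-0.12}
    - {"x":0.2,"y":-0.24}
    - {"x":0.3,"y":-0.36}
    - {"x":0.4,"y":-0.48}
    - {"x":0.48,"y":-0.6}
    - {"x":0.55,"y":-0.7}
    - {"x":0.55,"y":-0.7}
    - {"x":0.55,"y":-0.7}
    - {"x":0.55,"y":-0.7}
    - {"x":0.55,"y":-0.7}

```text
schema error: expected keys jaw, x, y, z, ax, ay, az
```

```bash
cat > look.py <<'E'
import sys
from h import *
import json
s=readout.state(); im=viewer.get_image('wrist'); n=sys.argv[1]
cv2.imwrite(f'pics/{n}.png',im)
json.dump({'eef_pos':list(s['eef_pos']),'eef_rot':list(s['eef_rot'])},open(f'pics/{n}.json','w'))
M=R.from_euler('xyz',s['eef_rot'],degrees=True).as_matrix();z=M[:,2]
print(s['t'],s['eef_pos'].round(4),'jaw az',np.degrees(np.arctan2(z[1],z[0])).round(2),'tooldown',M[:,0].round(3),s['width'],s['ft_force'].round(2))
E
python3 look.py w1
```

```text
0.15 [0.1159 0.5117 0.2037] jaw az 77.24 tooldown [-0.    -0.001 -1.   ] 1.0001879307552495 [ 0.45 -0.39  0.19]
```

View pics/w1.png

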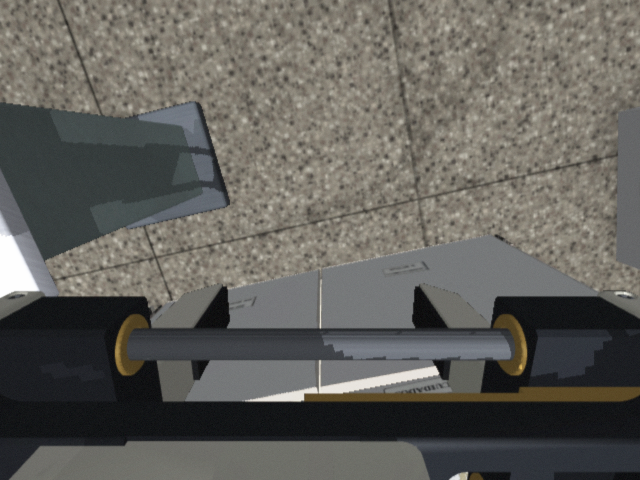

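All keys are required in each row, so nothing moved and the view is unchanged. I'll resend with full rows.

Request:
step_arm:
  deltas:
    - {"jaw":-1,"x":0.1,"y":-0.1,"z":0.1,"ax":0,"ay":0,"az":-0.06}
    - {"jaw":-1,"x":0.2,"y":-0.2,"z":0.2,"ax":0,"ay":0,"az":-0.12}
    - {"jaw":-1,"x":0.3,"y":-0.3,"z":0.3,"ax":0,"ay":0,"az":-0.18}
    - {"jaw":-1,"x":0.4,"y":-0.4,"z":0.4,"ax":0,"ay":0,"az":-0.24}
    - {"jaw":-1,"x":0.5,"y":-0.5,"z":0.4,"ax":0,"ay":0,"az":-0.3}
    - {"jaw":-1,"x":0.6,"y":-0.6,"z":0.4,"ax":0,"ay":0,"az":-0.36}
    - {"jaw":-1,"x":0.7,"y":-0.7,"z":0.4,"ax":0,"ay":0,"az":-0.42}
    - {"jaw":-1,"x":0.75,"y":-0.8,"z":0.4,"ax":0,"ay":0,"az":-0.48}
    - {"jaw":-1,"x":0.775,"y":-0.9,"z":0.4,"ax":0,"ay":0,"az":-0.54}
    - {"jaw":-1,"x":0.775,"y":-1,"z":0.4,"ax":0,"ay":0,"az":-0.6}

```text
t: 1.45
eef_pos: [0.2324, 0.3614, 0.264]
eef_rot: [-120.6, 90.0, -115.6]
ft_force: [-0.7, 0.2, -0.0]
width: 1.002
```

Request:
step_arm:
  deltas:
    - {"jaw":-1,"x":0.1,"y":-0.1,"z":0,"ax":0,"ay":0,"az":-0.02}
    - {"jaw":-1,"x":0.2,"y":-0.2,"z":0,"ax":0,"ay":0,"az":-0.04}
    - {"jaw":-1,"x":0.3,"y":-0.3,"z":0,"ax":0,"ay":0,"az":-0.04}
    - {"jaw":-1,"x":0.4,"y":-0.4,"z":0,"ax":0,"ay":0,"az":-0.04}
    - {"jaw":-1,"x":0.5,"y":-0.5,"z":0,"ax":0,"ay":0,"az":-0.04}
    - {"jaw":-1,"x":0.6,"y":-0.6,"z":0,"ax":0,"ay":0,"az":-0.04}
    - {"jaw":-1,"x":0.7,"y":-0.7,"z":0,"ax":0,"ay":0,"az":-0.04}
    - {"jaw":-1,"x":0.8,"y":-0.8,"z":0,"ax":0,"ay":0,"az":-0.04}
    - {"jaw":-1,"x":0.9,"y":-0.9,"z":0,"ax":0,"ay":0,"az":-0.04}
    - {"jaw":-1,"x":1,"y":-1,"z":0,"ax":0,"ay":0,"az":-0.04}

```text
t: 2.7
eef_pos: [0.3826, 0.2115, 0.2641]
eef_rot: [-167.9, 90.0, -167.5]
ft_force: [-0.2, -0.1, 0.6]
width: 0.998
```

Request:
step_arm:
  deltas:
    - {"jaw":-1,"x":0.1,"y":-0.12,"z":0,"ax":0,"ay":0,"az":0}
    - {"jaw":-1,"x":0.2,"y":-0.24,"z":0,"ax":0,"ay":0,"az":0}
    - {"jaw":-1,"x":0.3,"y":-0.36,"z":0,"ax":0,"ay":0,"az":0}
    - {"jaw":-1,"x":0.4,"y":-0.48,"z":0,"ax":0,"ay":0,"az":0}
    - {"jaw":-1,"x":0.48,"y":-0.6,"z":0,"ax":0,"ay":0,"az":0}
    - {"jaw":-1,"x":0.55,"y":-0.7,"z":0,"ax":0,"ay":0,"az":0}
    - {"jaw":-1,"x":0.55,"y":-0.7,"z":0,"ax":0,"ay":0,"az":0}
    - {"jaw":-1,"x":0.55,"y":-0.7,"z":0,"ax":0,"ay":0,"az":0}
    - {"jaw":-1,"x":0.55,"y":-0.7,"z":0,"ax":0,"ay":0,"az":0}
    - {"jaw":-1,"x":0.55,"y":-0.7,"z":0,"ax":0,"ay":0,"az":0}

```text
t: 3.95
eef_pos: [0.4645, 0.1075, 0.2644]
eef_rot: [14.6, 90.0, 15.1]
ft_force: [0.2, 0.2, 0.5]
width: 1.001
```

```bash
python3 look.py w2
```

```text
3.95 [0.4645 0.1075 0.2644] jaw az 0.48 tooldown [ 0.  0. -1.] 1.0009404753471143 [0.17 0.2  0.53]
```

View pics/w2.png

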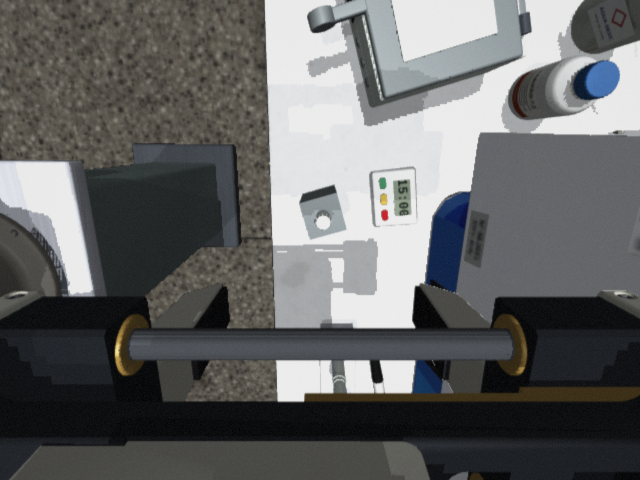

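The wrist view shows the swab cap as a white circle at about (322,219) on the grey stand, and the reader with its tab at about (320,17). I'll measure the circle precisely.

```bash
python3 - <<'E'
from h import *
import json
im=cv2.imread('pics/w2.png');s=json.load(open('pics/w2.json'));s={k:np.array(v) for k,v in s.items()}
g=cv2.cvtColor(im,cv2.COLOR_BGR2GRAY)
m=(g[205:233,308:340]>190).astype('uint8')
n,l,st,c=cv2.connectedComponentsWithStats(m)
for i in range(1,n):print(st[i],c[i]+[308,205])
i=1+np.argmax(st[1:,4]);u,v=c[i]+[308,205]
print(plane('wrist',u,v,.106,s))
print(tri([ray('wrist',u,v,s),ray('side',322.75,265.75),ray('top',356.4,259)]))
print(tri([ray('wrist',320,17,s),ray('side',283.5,235.5),ray('top',282,260)]))
cv2.imwrite('pics/e.png',cv2.resize(im[170:260,280:360],None,fx=6,fy=6)); 
E
```

```text
[  8  11  14  14 157] [322.88535032 222.34394904]
[27 26  5  2  6] [337.33333333 231.83333333]
[0.46744228 0.10901366 0.106     ]
(array([0.46619259, 0.10744092, 0.10621929]), array([0.00201748, 0.00082444, 0.00239449]))
(array([0.46086917, 0.28976167, 0.08993076]), array([0.00305598, 0.00085459, 0.002942  ]))
```

View pics/e.png

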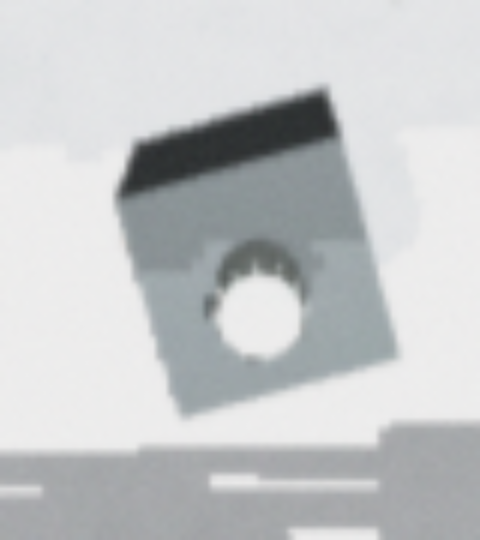

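Request:
step_arm:
  deltas:
    - {"jaw":-0.3,"x":0.017,"y":0.007,"z":-0.1,"ax":0,"ay":0,"az":0}
    - {"jaw":-0.3,"x":0.017,"y":0.007,"z":-0.2,"ax":0,"ay":0,"az":0}
    - {"jaw":-0.3,"x":0.017,"y":0.007,"z":-0.3,"ax":0,"ay":0,"az":0}
    - {"jaw":-0.3,"x":0.017,"y":0.007,"z":-0.4,"ax":0,"ay":0,"az":0}
    - {"jaw":-0.3,"x":0.017,"y":0.007,"z":-0.5,"ax":0,"ay":0,"az":0}
    - {"jaw":-0.3,"x":0.017,"y":0.007,"z":-0.6,"ax":0,"ay":0,"az":0}
    - {"jaw":-0.3,"x":0.017,"y":0.007,"z":-0.7,"ax":0,"ay":0,"az":0}
    - {"jaw":-0.3,"x":0.017,"y":0.007,"z":-0.8,"ax":0,"ay":0,"az":0}
    - {"jaw":-0.3,"x":0.017,"y":0.007,"z":-0.8,"ax":0,"ay":0,"az":0}
    - {"jaw":-0.3,"x":0.017,"y":0.007,"z":-0.8,"ax":0,"ay":0,"az":0}

```text
t: 5.25
eef_pos: [0.4674, 0.1082, 0.1443]
eef_rot: [4.9, 90.0, 5.3]
ft_force: [-0.4, 0.1, 0.3]
width: 0.648
```

```bash
python3 look.py w3; python3 -c "
import cv2;cv2.imwrite('pics/s3.png',cv2.resize(__import__('rig').viewer.get_image('side')[190:340,225:425],None,fx=4,fy=4))"
```

```text
5.25 [0.4674 0.1082 0.1443] jaw az 0.44 tooldown [ 0.  0. -1.] 0.6481987089127939 [-0.44  0.09  0.31]
```

View pics/w3.png

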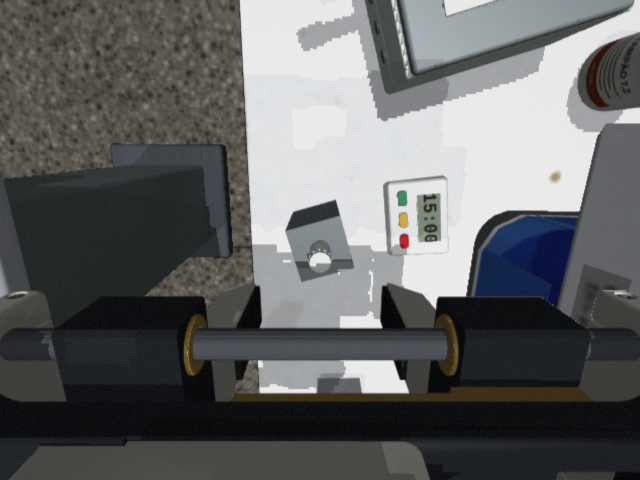

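View pics/s3.png

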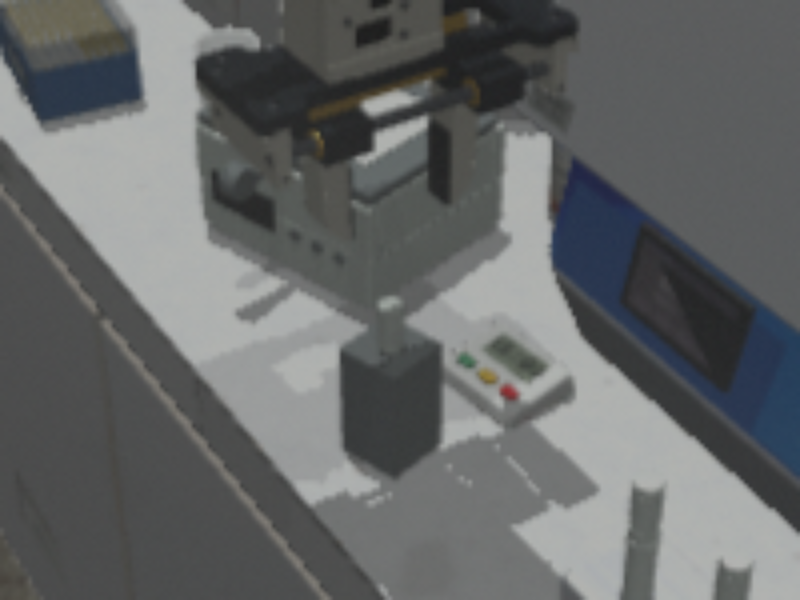

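The wrist view shows the cap at about (320,261) and the side view shows the open fingers above the swab.

```bash
python3 - <<'E'
from h import *
import json
L=lambda n:{k:np.array(v) for k,v in json.load(open(f'pics/{n}.json')).items()}
im=cv2.imread('pics/w3.png');s=L('w3')
g=cv2.cvtColor(im,cv2.COLOR_BGR2GRAY)
m=(g[235:285,300:340]>190).astype('uint8')
n,l,st,c=cv2.connectedComponentsWithStats(m)
i=1+np.argmax(st[1:,4]);u,v=c[i]+[300,235];print(st[i],u,v)
print(plane('wrist',u,v,.106,s))
print(tri([ray('wrist',u,v,s),ray('wrist',322.9,222.35,L('w2'))]))
E
```

```text
[ 10  18  21  13 189] 319.06349206349205 258.73015873015873
[0.46688559 0.11172902 0.106     ]
(array([0.46728544, 0.10385415, 0.08261411]), array([0.00041172, 0.00041172]))
```

```bash
python3 - <<'E'
import cv2
im=cv2.imread('pics/w3.png');cv2.imwrite('pics/f.png',cv2.resize(im[230:290,280:360],None,fx=8,fy=8,interpolation=cv2.INTER_CUBIC))
E
```

```text
(no output)
```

View pics/f.png

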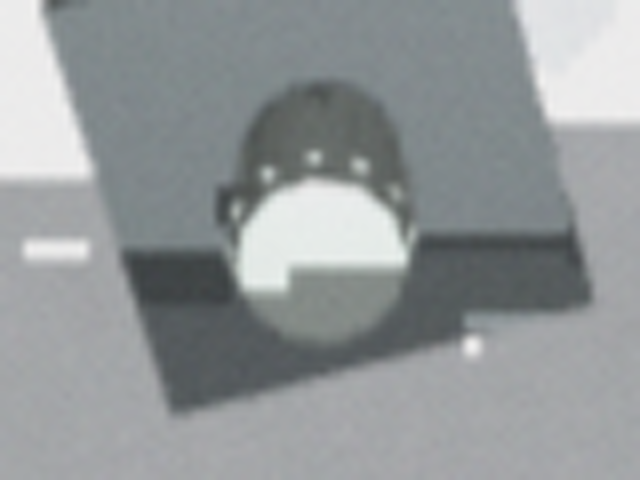

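```bash
python3 - <<'E'
from h import *
import json
L=lambda n:{k:np.array(v) for k,v in json.load(open(f'pics/{n}.json')).items()}
s=L('w3')
print(plane('wrist',320.3,262.6,.106,s))
print(tri([ray('wrist',320.3,262.6,s),ray('wrist',322.9,222.35,L('w2'))]))
E
```

```text
[0.46772512 0.1090313  0.106     ]
(array([0.46759279, 0.10893074, 0.10568656]), array([0.00013362, 0.00013362]))
```

Request:
step_arm:
  deltas:
    - {"jaw":-0.3,"x":0,"y":0.005,"z":-0.1,"ax":0,"ay":0,"az":0}
    - {"jaw":-0.3,"x":0,"y":0.005,"z":-0.2,"ax":0,"ay":0,"az":0}
    - {"jaw":-0.3,"x":0,"y":0.005,"z":-0.3,"ax":0,"ay":0,"az":0}
    - {"jaw":-0.3,"x":0,"y":0.005,"z":-0.38,"ax":0,"ay":0,"az":0}
    - {"jaw":-0.3,"x":0,"y":0.005,"z":-0.435,"ax":0,"ay":0,"az":0}
    - {"jaw":-0.3,"x":0,"y":0.005,"z":-0.435,"ax":0,"ay":0,"az":0}
    - {"jaw":1,"x":0,"y":0.005,"z":-0.435,"ax":0,"ay":0,"az":0}
    - {"jaw":1,"x":0,"y":0.005,"z":-0.435,"ax":0,"ay":0,"az":0}
    - {"jaw":1,"x":0,"y":0.005,"z":-0.435,"ax":0,"ay":0,"az":0}
    - {"jaw":1,"x":0,"y":0.005,"z":-0.435,"ax":0,"ay":0,"az":0}
  force: 20

```text
t: 6.6
eef_pos: [0.4673, 0.1089, 0.0791]
eef_rot: [2.2, 90.0, 2.6]
ft_force: [0.2, 0.9, 0.1]
width: 0.266
```

Request:
step_arm:
  deltas:
    - {"jaw":1,"x":0,"y":0,"z":0,"ax":0,"ay":0,"az":0}
    - {"jaw":1,"x":0,"y":0,"z":0,"ax":0,"ay":0,"az":0}
    - {"jaw":1,"x":0,"y":0,"z":0,"ax":0,"ay":0,"az":0}
    - {"jaw":1,"x":0,"y":0,"z":0.05,"ax":0,"ay":0,"az":0}
    - {"jaw":1,"x":0,"y":0,"z":0.1,"ax":0,"ay":0,"az":0}
    - {"jaw":1,"x":0,"y":0,"z":0.15,"ax":0,"ay":0,"az":0}
    - {"jaw":1,"x":0,"y":0,"z":0.2,"ax":0,"ay":0,"az":0}
    - {"jaw":1,"x":0,"y":0,"z":0.2,"ax":0,"ay":0,"az":0}
    - {"jaw":1,"x":0,"y":0,"z":0.2,"ax":0,"ay":0,"az":0}
    - {"jaw":1,"x":0,"y":0,"z":0.2,"ax":0,"ay":0,"az":0}

```text
t: 7.85
eef_pos: [0.4671, 0.1088, 0.1087]
eef_rot: [-175.7, 90.0, -175.2]
ft_force: [-0.3, -0.1, -0.4]
width: 0.145
```

```bash
python3 look.py w4; python3 -c "
import cv2;cv2.imwrite('pics/s4.png',cv2.resize(__import__('rig').viewer.get_image('side')[190:340,225:425],None,fx=4,fy=4))"
```

```text
7.85 [0.4671 0.1088 0.1087] jaw az 0.43 tooldown [-0.001 -0.    -1.   ] 0.14469683355093638 [-0.29 -0.08 -0.36]
```

View pics/w4.png

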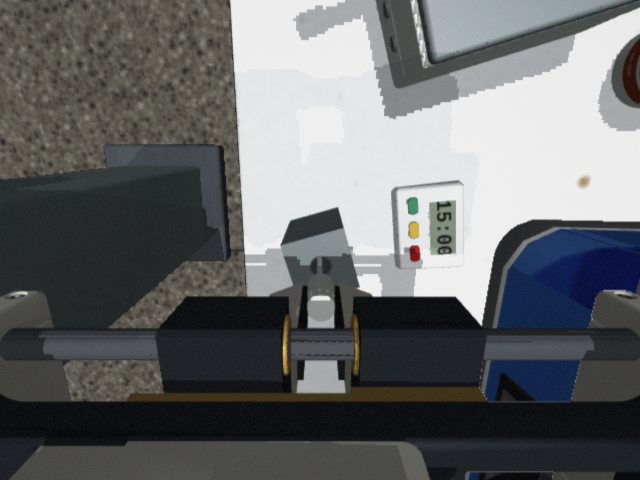

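View pics/s4.png

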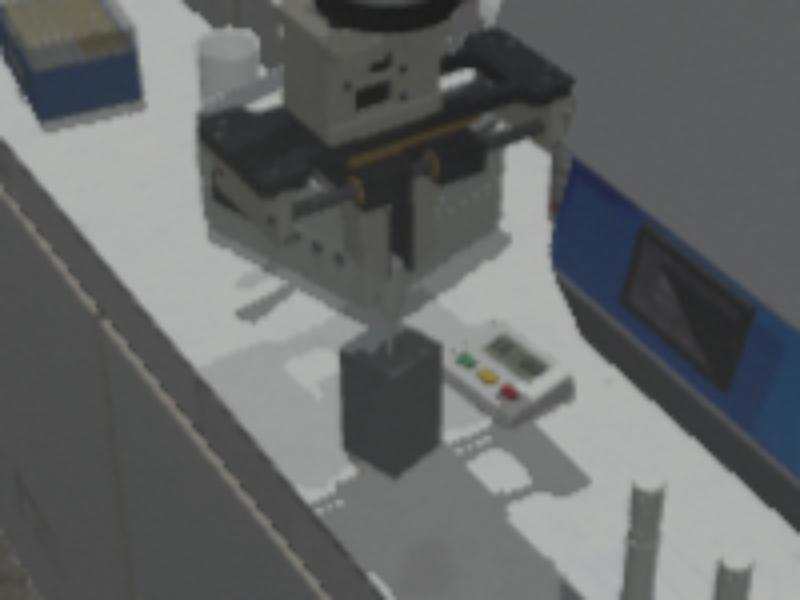

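The swab is lifted: its cap is held at (320,300) in the wrist view, and the hole in the stand is visible. Next I raise it and carry it toward the open vial.

Request:
step_arm:
  deltas:
    - {"jaw":1,"x":0,"y":0,"z":0.15,"ax":0,"ay":0,"az":0}
    - {"jaw":1,"x":0,"y":0,"z":0.3,"ax":0,"ay":0,"az":0}
    - {"jaw":1,"x":0,"y":0,"z":0.45,"ax":0,"ay":0,"az":0}
    - {"jaw":1,"x":0,"y":0,"z":0.6,"ax":0,"ay":0,"az":0}
    - {"jaw":1,"x":0,"y":-0.05,"z":0.7,"ax":0,"ay":0,"az":0}
    - {"jaw":1,"x":0,"y":-0.15,"z":0.8,"ax":0,"ay":0,"az":0}
    - {"jaw":1,"x":0,"y":-0.3,"z":0.8,"ax":0,"ay":0,"az":0}
    - {"jaw":1,"x":0,"y":-0.45,"z":0.8,"ax":0,"ay":0,"az":0}
    - {"jaw":1,"x":0,"y":-0.6,"z":0.8,"ax":0,"ay":0,"az":0}
    - {"jaw":1,"x":0,"y":-0.7,"z":0.8,"ax":0,"ay":0,"az":0}

```text
t: 9.2
eef_pos: [0.4671, 0.0024, 0.229]
eef_rot: [-165.0, 90.0, -164.7]
ft_force: [0.3, 0.5, -0.0]
width: 0.142
```

Request:
step_arm:
  deltas:
    - {"jaw":1,"x":0.05,"y":-0.15,"z":0,"ax":0,"ay":0,"az":0}
    - {"jaw":1,"x":0.1,"y":-0.3,"z":0,"ax":0,"ay":0,"az":0}
    - {"jaw":1,"x":0.145,"y":-0.45,"z":0,"ax":0,"ay":0,"az":0}
    - {"jaw":1,"x":0.145,"y":-0.6,"z":0,"ax":0,"ay":0,"az":0}
    - {"jaw":1,"x":0.145,"y":-0.75,"z":0,"ax":0,"ay":0,"az":0}
    - {"jaw":1,"x":0.145,"y":-0.88,"z":0,"ax":0,"ay":0,"az":0}
    - {"jaw":1,"x":0.145,"y":-1,"z":0,"ax":0,"ay":0,"az":0}
    - {"jaw":1,"x":0.145,"y":-1,"z":0,"ax":0,"ay":0,"az":0}
    - {"jaw":1,"x":0.145,"y":-1,"z":0,"ax":0,"ay":0,"az":0}
    - {"jaw":1,"x":0.145,"y":-1,"z":0,"ax":0,"ay":0,"az":0}

```text
t: 10.45
eef_pos: [0.489, -0.1455, 0.2291]
eef_rot: [48.6, 90.0, 49.1]
ft_force: [1.0, -0.2, 0.8]
width: 0.147
```

```bash
python3 look.py w5
```

```text
10.45 [ 0.489  -0.1455  0.2291] jaw az 0.48 tooldown [ 0.  0. -1.] 0.1468038844693829 [ 1.03 -0.18  0.82]
```

Request:
step_arm:
  deltas:
    - {"jaw":1,"x":0,"y":-0.15,"z":0,"ax":0,"ay":0,"az":0}
    - {"jaw":1,"x":0,"y":-0.3,"z":0,"ax":0,"ay":0,"az":0}
    - {"jaw":1,"x":0,"y":-0.4,"z":0,"ax":0,"ay":0,"az":0}
    - {"jaw":1,"x":0,"y":-0.48,"z":0,"ax":0,"ay":0,"az":0}
    - {"jaw":1,"x":0,"y":-0.48,"z":0,"ax":0,"ay":0,"az":0}
    - {"jaw":1,"x":0,"y":-0.48,"z":0,"ax":0,"ay":0,"az":0}
    - {"jaw":1,"x":0,"y":-0.48,"z":0,"ax":0,"ay":0,"az":0}
    - {"jaw":1,"x":0,"y":-0.48,"z":0,"ax":0,"ay":0,"az":0}
    - {"jaw":1,"x":0,"y":-0.48,"z":0,"ax":0,"ay":0,"az":0}
    - {"jaw":1,"x":0,"y":-0.48,"z":0,"ax":0,"ay":0,"az":0}

```text
t: 11.75
eef_pos: [0.4891, -0.2181, 0.229]
eef_rot: [-5.3, 90.0, -4.9]
ft_force: [-0.9, 0.8, 0.2]
width: 0.144
```

```bash
python3 look.py w6; python3 -c "
import cv2
from rig import viewer
cv2.imwrite('pics/s6.png',viewer.get_image('side'));
f=cv2.resize
a=cv2.imread('pics/w5.png');cv2.imwrite('pics/w5c.png',f(a[130:330,200:440],None,fx=3,fy=3,interpolation=2))
a=cv2.imread('pics/w6.png');cv2.imwrite('pics/w6c.png',f(a[130:330,200:440],None,fx=3,fy=3,interpolation=2))
a=cv2.imread('pics/s6.png');cv2.imwrite('pics/s6c.png',f(a[230:430,320:520],None,fx=3,fy=3,interpolation=2))
"
```

```text
11.75 [ 0.4891 -0.2181  0.229 ] jaw az 0.44 tooldown [ 0. -0. -1.] 0.1439889793183336 [-0.87  0.76  0.25]
```

View pics/w5c.png

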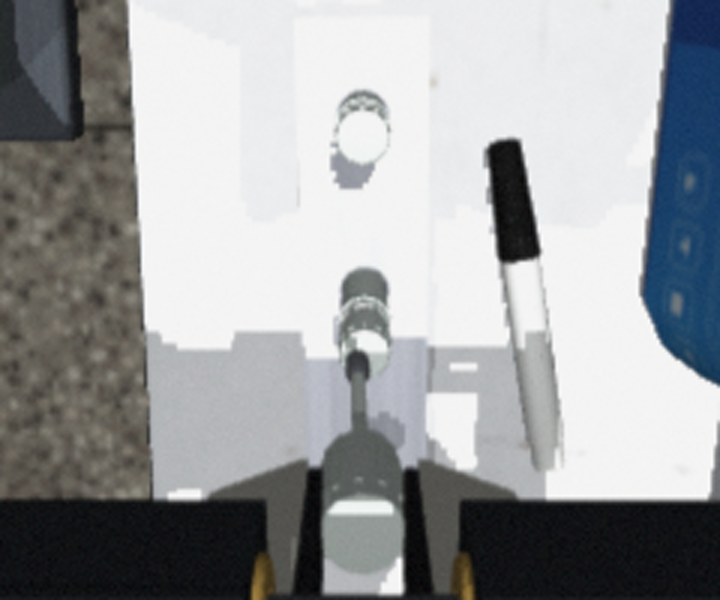

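View pics/w6c.png

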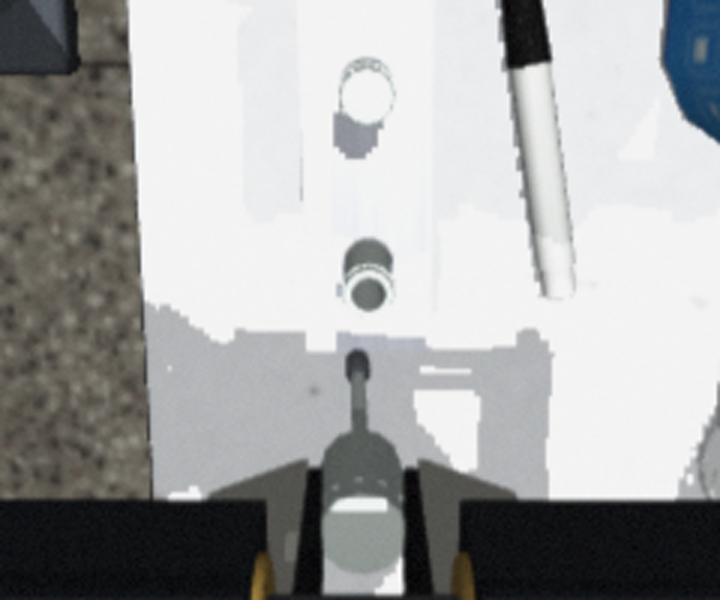

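View pics/s6c.png

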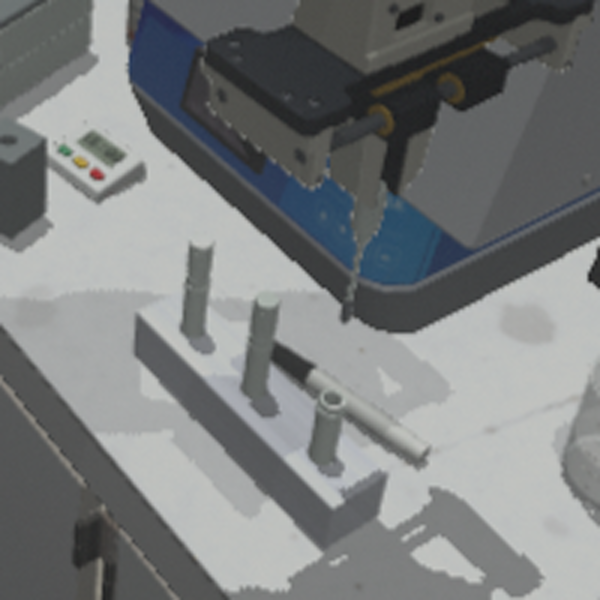

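In w6 the open mouth's dark bore is at about (323,227.7), the closed middle vial at (322,161), and the swab tip at about (319,248). In the side view the tip is at about (435.3,335). I'll triangulate the mouth and the tip.

```bash
python3 - <<'E'
from h import *
import json
L=lambda n:{k:np.array(v) for k,v in json.load(open(f'pics/{n}.json')).items()}
s=L('w6')
print('mouth',plane('wrist',323,227.7,.09,s), tri([ray('wrist',323,227.7,s),ray('side',430.8,362.8)]))
print('tip tri',tri([ray('wrist',319,248.5,s),ray('side',435.3,335)]))
for r in(247,248,249,250):print('tip',r,plane('wrist',319,r,.158,s))
print('cap',plane('wrist',321,306.7,.256,s))
# closed vial
print(plane('wrist',322.3,161.7,.12,s))
a=cv2.imread('pics/w6.png');cv2.imwrite('pics/g.png',cv2.resize(a[205:265,280:360],None,fx=10,fy=10,interpolation=2))
E
```

```text
mouth [ 0.49195143 -0.21743005  0.09      ] (array([ 0.4919722 , -0.21794533,  0.08783139]), array([2.45256184e-06, 2.45256184e-06]))
tip tri (array([ 0.48887959, -0.21750876,  0.15888144]), array([0.00064175, 0.00064175]))
tip 247 [ 0.48838956 -0.21615229  0.158     ]
tip 248 [ 0.48839525 -0.21693801  0.158     ]
tip 249 [ 0.48840095 -0.21772506  0.158     ]
tip 250 [ 0.48840666 -0.21851345  0.158     ]
cap [ 0.48966632 -0.21704022  0.256     ]
[ 0.49049934 -0.15553373  0.12      ]
```

View pics/g.png

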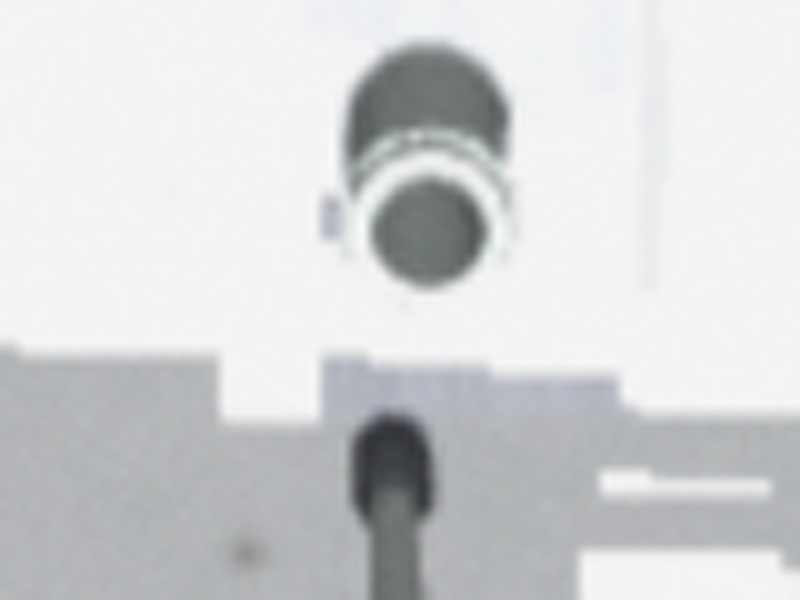

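Mouth (0.492, -0.218); tip (0.4886, -0.2177). The swab needs about +2.8 mm in x. I'll shift, go down until the tip is just above the mouth, and look again.

Request:
step_arm:
  deltas:
    - {"jaw":1,"x":0.019,"y":0,"z":-0.05,"ax":0,"ay":0,"az":0}
    - {"jaw":1,"x":0.019,"y":0,"z":-0.12,"ax":0,"ay":0,"az":0}
    - {"jaw":1,"x":0.019,"y":0,"z":-0.2,"ax":0,"ay":0,"az":0}
    - {"jaw":1,"x":0.019,"y":0,"z":-0.28,"ax":0,"ay":0,"az":0}
    - {"jaw":1,"x":0.019,"y":0,"z":-0.35,"ax":0,"ay":0,"az":0}
    - {"jaw":1,"x":0.019,"y":0,"z":-0.38,"ax":0,"ay":0,"az":0}
    - {"jaw":1,"x":0.019,"y":0,"z":-0.38,"ax":0,"ay":0,"az":0}
    - {"jaw":1,"x":0.019,"y":0,"z":-0.38,"ax":0,"ay":0,"az":0}
    - {"jaw":1,"x":0.019,"y":0,"z":-0.38,"ax":0,"ay":0,"az":0}
    - {"jaw":1,"x":0.019,"y":0,"z":-0.38,"ax":0,"ay":0,"az":0}

```text
t: 13.1
eef_pos: [0.492, -0.2182, 0.1723]
eef_rot: [-28.2, 90.0, -27.8]
ft_force: [-0.1, -0.2, -1.7]
width: 0.142
```

```bash
python3 look.py w7; python3 -c "
import cv2
from rig import viewer
cv2.imwrite('pics/s7.png',viewer.get_image('side'));
f=cv2.resize
a=cv2.imread('pics/w7.png');cv2.imwrite('pics/w7c.png',f(a[205:265,280:360],None,fx=10,fy=10,interpolation=2))
a=cv2.imread('pics/s7.png');cv2.imwrite('pics/s7c.png',f(a[300:400,390:490],None,fx=6,fy=6,interpolation=2))
"
```

```text
13.1 [ 0.492  -0.2182  0.1723] jaw az 0.44 tooldown [ 0.001 -0.    -1.   ] 0.14243497563100446 [-0.14 -0.21 -1.74]
```

View pics/w7c.png

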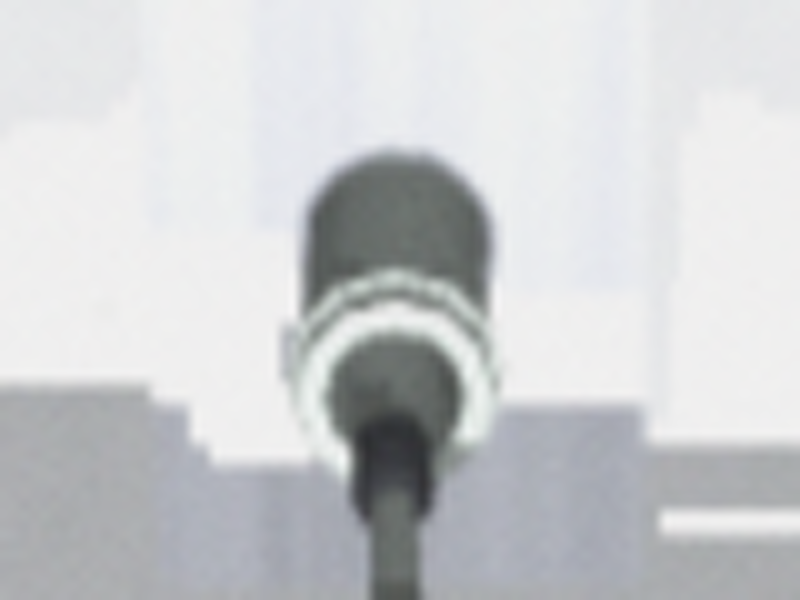

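View pics/s7c.png

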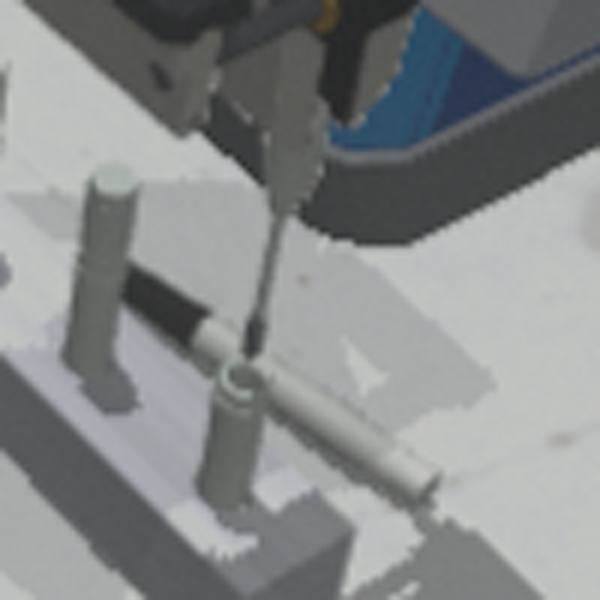

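```bash
python3 - <<'E'
from h import *
import json
L=lambda n:{k:np.array(v) for k,v in json.load(open(f'pics/{n}.json')).items()}
s=L('w7')
print('mouth',plane('wrist',319.6,244,.09,s),tri([ray('wrist',319.6,244,s),ray('side',430.2,363)]),tri([ray('wrist',319.6,244,s),ray('wrist',323,228.2,L('w6'))]))
print('tip', plane('wrist',319.3,250.2,.102,s), tri([ray('wrist',319.3,249,s),ray('side',432,358)]))
p=plane('wrist',319.3,250.2,.102,s)
print(proj('side',p-[0,0,.003]),proj('side',p-[0,0,.012]),proj('side',[.492,-.2178,.09]))
E
```

```text
mouth [ 0.4918174  -0.21720718  0.09      ] (array([ 0.49148597, -0.21767442,  0.08734587]), array([0.00044115, 0.00044115])) (array([ 0.4919645 , -0.22108674,  0.07666063]), array([0.00013355, 0.00013355]))
tip [ 0.49161464 -0.21859714  0.102     ] (array([ 0.49182402, -0.21822626,  0.10075551]), array([0.00028449, 0.00028449]))
(np.float64(431.75779961045635), np.float64(358.86756800747924)) (np.float64(431.07123247077993), np.float64(362.30524066186047)) (np.float64(430.9197786809827), np.float64(361.9178192243483))
```

Request:
step_arm:
  deltas:
    - {"jaw":1,"x":0,"y":0.005,"z":0,"ax":0,"ay":0,"az":0}
    - {"jaw":1,"x":0,"y":0.005,"z":-0.05,"ax":0,"ay":0,"az":0}
    - {"jaw":1,"x":0,"y":0.005,"z":-0.1,"ax":0,"ay":0,"az":0}
    - {"jaw":1,"x":0,"y":0.005,"z":-0.16,"ax":0,"ay":0,"az":0}
    - {"jaw":1,"x":0,"y":0.005,"z":-0.22,"ax":0,"ay":0,"az":0}
    - {"jaw":1,"x":0,"y":0.005,"z":-0.28,"ax":0,"ay":0,"az":0}
    - {"jaw":1,"x":0,"y":0.005,"z":-0.34,"ax":0,"ay":0,"az":0}
    - {"jaw":1,"x":0,"y":0.005,"z":-0.4,"ax":0,"ay":0,"az":0}
    - {"jaw":1,"x":0,"y":0.005,"z":-0.4,"ax":0,"ay":0,"az":0}
    - {"jaw":1,"x":0,"y":0.005,"z":-0.4,"ax":0,"ay":0,"az":0}

```text
t: 14.45
eef_pos: [0.4921, -0.2175, 0.1122]
eef_rot: [-28.1, 90.0, -27.6]
ft_force: [0.4, -0.2, 0.7]
width: 0.147
```

```bash
python3 look.py w8; python3 -c "
import cv2
from rig import viewer
cv2.imwrite('pics/s8.png',viewer.get_image('side'));
f=cv2.resize
a=cv2.imread('pics/w8.png');cv2.imwrite('pics/w8c.png',f(a[225:325,270:370],None,fx=6,fy=6,interpolation=2))
a=cv2.imread('pics/s8.png');cv2.imwrite('pics/s8c.png',f(a[300:400,390:490],None,fx=6,fy=6,interpolation=2))
"
```

```text
14.45 [ 0.4921 -0.2175  0.1122] jaw az 0.43 tooldown [ 0. -0. -1.] 0.14656683882384572 [ 0.36 -0.21  0.66]
```

View pics/w8c.png

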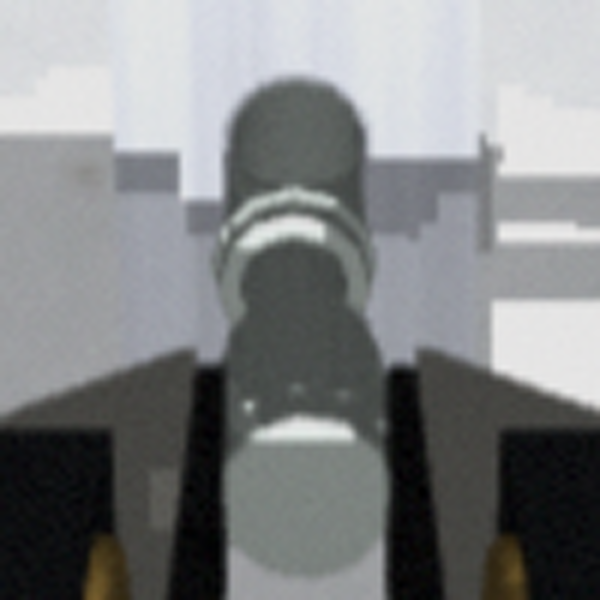

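View pics/s8c.png

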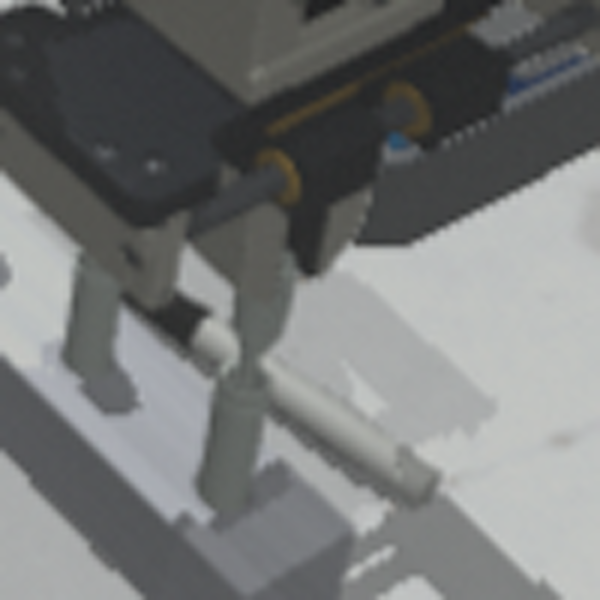

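The bud and rod are in the bore, the plug is at the rim, and there is no force. I'll keep going down slowly.

Request:
step_arm:
  deltas:
    - {"jaw":1,"x":0,"y":0,"z":-0.015,"ax":0,"ay":0,"az":0}
    - {"jaw":1,"x":0,"y":0,"z":-0.03,"ax":0,"ay":0,"az":0}
    - {"jaw":1,"x":0,"y":0,"z":-0.045,"ax":0,"ay":0,"az":0}
    - {"jaw":1,"x":0,"y":0,"z":-0.06,"ax":0,"ay":0,"az":0}
    - {"jaw":1,"x":0,"y":0,"z":-0.075,"ax":0,"ay":0,"az":0}
    - {"jaw":1,"x":0,"y":0,"z":-0.09,"ax":0,"ay":0,"az":0}
    - {"jaw":1,"x":0,"y":0,"z":-0.105,"ax":0,"ay":0,"az":0}
    - {"jaw":1,"x":0,"y":0,"z":-0.115,"ax":0,"ay":0,"az":0}
    - {"jaw":1,"x":0,"y":0,"z":-0.12,"ax":0,"ay":0,"az":0}
    - {"jaw":1,"x":0,"y":0,"z":-0.12,"ax":0,"ay":0,"az":0}

```text
t: 15.8
eef_pos: [0.4877, -0.2176, 0.0956]
eef_rot: [177.7, 89.6, 178.1]
ft_force: [-28.9, -0.2, 22.8]
width: 0.145
```

```bash
python3 look.py w9; python3 -c "
import cv2
from rig import viewer
cv2.imwrite('pics/s9.png',viewer.get_image('side'));
f=cv2.resize
a=cv2.imread('pics/w9.png');cv2.imwrite('pics/w9c.png',f(a[225:325,270:370],None,fx=6,fy=6,interpolation=2))
a=cv2.imread('pics/s9.png');cv2.imwrite('pics/s9c.png',f(a[300:400,390:490],None,fx=6,fy=6,interpolation=2))
"
```

```text
15.8 [ 0.4877 -0.2176  0.0956] jaw az 0.41 tooldown [-0.006  0.    -1.   ] 0.14465243028888652 [-28.86  -0.15  22.79]
```

View pics/w9c.png

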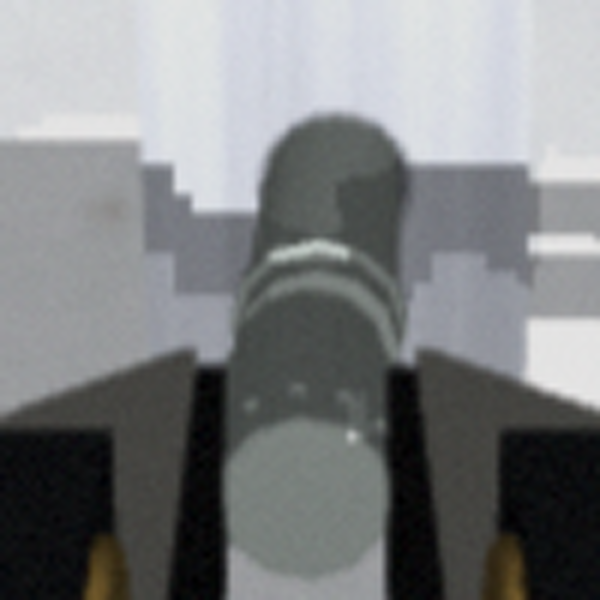

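View pics/s9c.png

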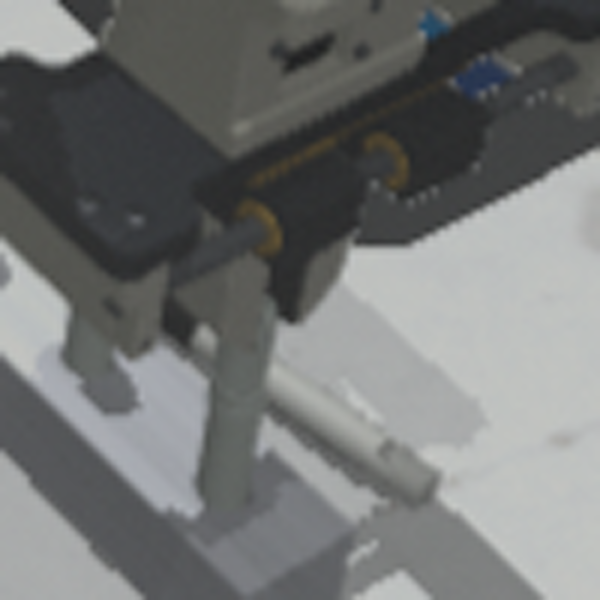

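Fx is -29 N and Fz +23 N, and the tool has been pushed 4 mm toward -x, so the vial leans slightly in the picture. The gripper body, long along x, is probably touching the big instrument behind. I'll back up gently, then regrip with a different yaw.

Request:
step_arm:
  deltas:
    - {"jaw":1,"x":0,"y":0,"z":0.015,"ax":0,"ay":0,"az":0}
    - {"jaw":1,"x":0,"y":0,"z":0.03,"ax":0,"ay":0,"az":0}
    - {"jaw":1,"x":0,"y":0,"z":0.045,"ax":0,"ay":0,"az":0}
    - {"jaw":1,"x":0,"y":0,"z":0.06,"ax":0,"ay":0,"az":0}
    - {"jaw":1,"x":0,"y":0,"z":0.075,"ax":0,"ay":0,"az":0}
    - {"jaw":1,"x":0,"y":0,"z":0.09,"ax":0,"ay":0,"az":0}
    - {"jaw":1,"x":0,"y":0,"z":0.105,"ax":0,"ay":0,"az":0}
    - {"jaw":1,"x":0,"y":0,"z":0.12,"ax":0,"ay":0,"az":0}
    - {"jaw":1,"x":0,"y":0,"z":0.12,"ax":0,"ay":0,"az":0}
    - {"jaw":1,"x":0,"y":0,"z":0.12,"ax":0,"ay":0,"az":0}

```text
t: 17.15
eef_pos: [0.4921, -0.2174, 0.112]
eef_rot: [-17.2, 90.0, -16.7]
ft_force: [0.0, 0.2, -0.3]
width: 0.147
```

```bash
python3 look.py w10; python3 -c "
import cv2
from h import *
for z in (.1,.15,.2,.25): print(z,plane('top',480,213,z),plane('top',480,185,z))
f=cv2.resize
cv2.imwrite('pics/s10.png',viewer.get_image('side'));
a=cv2.imread('pics/w10.png')
a[:]=a
cv2.imwrite('pics/s10c.png',f(cv2.imread('pics/s10.png')[250:400,370:540],None,fx=4.5,fy=4,interpolation=2))
"
```

```text
17.15 [ 0.4921 -0.2174  0.112 ] jaw az 0.44 tooldown [ 0.001 -0.    -1.   ] 0.14655684692999396 [ 0.03  0.22 -0.3 ]
0.1 [ 0.58317736 -0.19701058  0.1       ] [ 0.65258464 -0.19680102  0.1       ]
0.15 [ 0.57811366 -0.18167524  0.15      ] [ 0.64481092 -0.18147386  0.15      ]
0.2 [ 0.57304997 -0.1663399   0.2       ] [ 0.63703719 -0.1661467   0.2       ]
0.25 [ 0.56798627 -0.15100456  0.25      ] [ 0.62926347 -0.15081955  0.25      ]
```

View pics/w10.png

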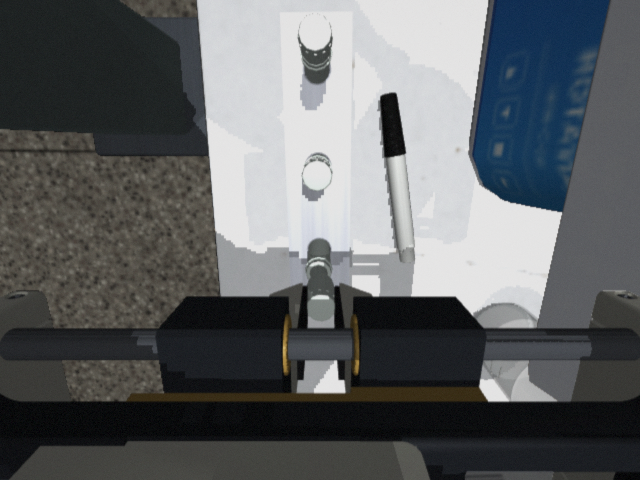

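View pics/s10c.png

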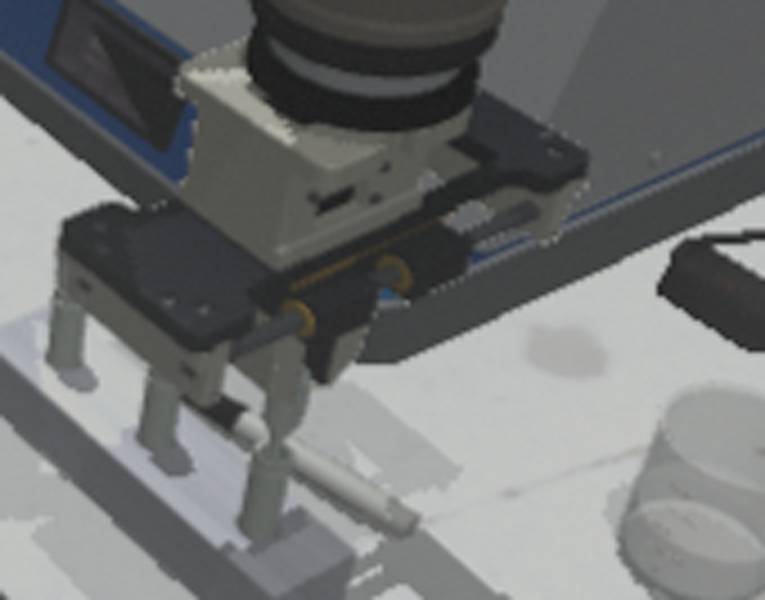

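Force is back to zero. The instrument front, at x of about 0.58, was in the way of the gripper body. I'll lift out, turn the jaws along y, and come back.

Request:
step_arm:
  deltas:
    - {"jaw":1,"x":0,"y":0,"z":0.08,"ax":0,"ay":0,"az":0}
    - {"jaw":1,"x":0,"y":0,"z":0.18,"ax":0,"ay":0,"az":0}
    - {"jaw":1,"x":0,"y":0,"z":0.28,"ax":0,"ay":0,"az":0}
    - {"jaw":1,"x":0,"y":0,"z":0.4,"ax":0,"ay":0,"az":0}
    - {"jaw":1,"x":0,"y":0,"z":0.5,"ax":0,"ay":0,"az":0}
    - {"jaw":1,"x":-0.1,"y":0,"z":0.5,"ax":0,"ay":0,"az":0.05}
    - {"jaw":1,"x":-0.2,"y":0,"z":0.5,"ax":0,"ay":0,"az":0.12}
    - {"jaw":1,"x":-0.2,"y":0,"z":0.5,"ax":0,"ay":0,"az":0.2}
    - {"jaw":1,"x":-0.2,"y":0,"z":0.5,"ax":0,"ay":0,"az":0.28}
    - {"jaw":1,"x":-0.2,"y":0,"z":0.5,"ax":0,"ay":0,"az":0.36}

```text
t: 18.5
eef_pos: [0.4619, -0.2175, 0.1878]
eef_rot: [-68.2, 90.0, -24.3]
ft_force: [0.2, -0.8, -0.8]
width: 0.143
```

Request:
step_arm:
  deltas:
    - {"jaw":1,"x":0,"y":0,"z":0,"ax":0,"ay":0,"az":0.08}
    - {"jaw":1,"x":0,"y":0,"z":0,"ax":0,"ay":0,"az":0.16}
    - {"jaw":1,"x":0,"y":0,"z":0,"ax":0,"ay":0,"az":0.24}
    - {"jaw":1,"x":0,"y":0,"z":0,"ax":0,"ay":0,"az":0.32}
    - {"jaw":1,"x":0.06,"y":0,"z":0,"ax":0,"ay":0,"az":0.386}
    - {"jaw":1,"x":0.13,"y":0,"z":0,"ax":0,"ay":0,"az":0.386}
    - {"jaw":1,"x":0.2,"y":0,"z":0,"ax":0,"ay":0,"az":0.386}
    - {"jaw":1,"x":0.2,"y":0,"z":0,"ax":0,"ay":0,"az":0.386}
    - {"jaw":1,"x":0.2,"y":0,"z":0,"ax":0,"ay":0,"az":0.386}
    - {"jaw":1,"x":0.2,"y":0,"z":0,"ax":0,"ay":0,"az":0.386}

```text
t: 19.75
eef_pos: [0.4917, -0.2174, 0.187]
eef_rot: [36.8, 90.0, 126.7]
ft_force: [-0.6, -0.9, -0.7]
width: 0.144
```

```bash
python3 look.py w11; python3 -c "
import cv2
from rig import viewer
cv2.imwrite('pics/s11.png',viewer.get_image('side'));
f=cv2.resize
a=cv2.imread('pics/w11.png');cv2.imwrite('pics/w11c.png',f(a[200:320,240:400],None,fx=5,fy=5,interpolation=2))
a=cv2.imread('pics/s11.png');cv2.imwrite('pics/s11c.png',f(a[300:400,390:490],None,fx=6,fy=6,interpolation=2))
"
```

```text
19.75 [ 0.4917 -0.2174  0.187 ] jaw az 89.93 tooldown [-0.  0. -1.] 0.14428748441306344 [-0.64 -0.95 -0.66]
```

View pics/w11c.png

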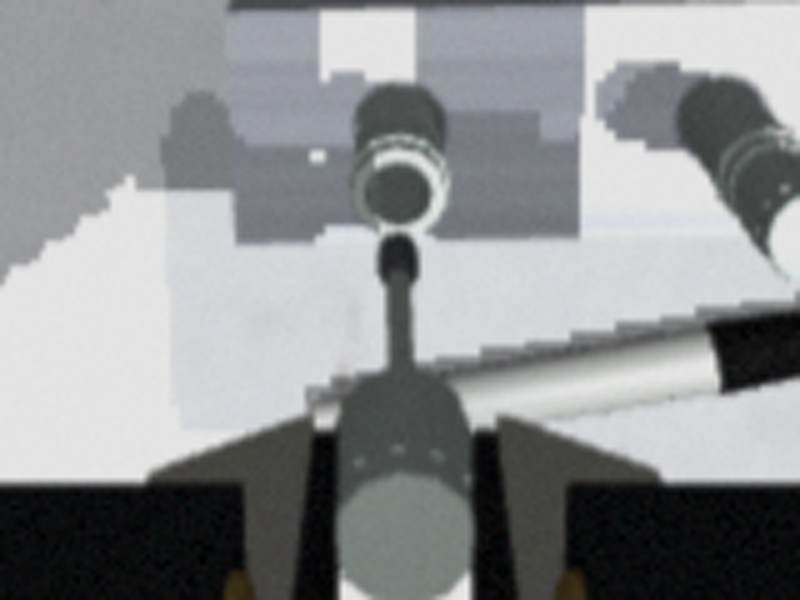

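View pics/s11c.png

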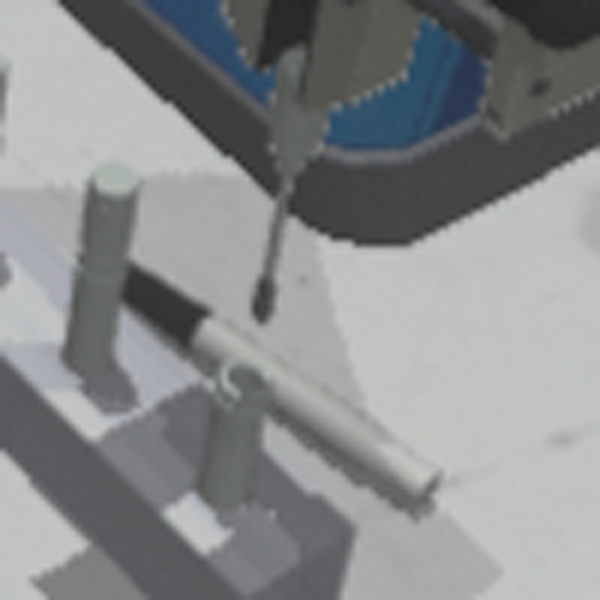

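```bash
python3 - <<'E'
from h import *
import json
L=lambda n:{k:np.array(v) for k,v in json.load(open(f'pics/{n}.json')).items()}
s=L('w11')
print('mouth',plane('wrist',319.4,238.4,.09,s),tri([ray('wrist',319.4,238.4,s),ray('side',430.3,363)]))
print('tip', plane('wrist',319.6,250.3,.1167,s), tri([ray('wrist',319.6,250,s),ray('side',390+262/6,300+318/6)]))
print('cap', plane('wrist',320.8,307,.187+.0267,s))
p=plane('wrist',319.6,250.3,.1167,s)
print(proj('side',p),proj('side',p-[0,0,.0267]),proj('side',[.492,-.2178,.09]))
E
```

```text
mouth [ 0.49102307 -0.21776234  0.09      ] (array([ 0.49154824, -0.2176149 ,  0.08726332]), array([0.00026337, 0.00026337]))
tip [ 0.49303693 -0.21753619  0.1167    ] (array([ 0.49454945, -0.21763311,  0.11142783]), array([0.00014394, 0.00014394]))
cap [ 0.491786   -0.21672222  0.2137    ]
(np.float64(433.3151333096382), np.float64(351.2500509234435)) (np.float64(431.2515523252238), np.float64(361.57899365830053)) (np.float64(430.9197786809827), np.float64(361.9178192243483))
```

Request:
step_arm:
  deltas:
    - {"jaw":1,"x":-0.007,"y":-0.003,"z":-0.05,"ax":0,"ay":0,"az":0}
    - {"jaw":1,"x":-0.007,"y":-0.003,"z":-0.1,"ax":0,"ay":0,"az":0}
    - {"jaw":1,"x":-0.007,"y":-0.003,"z":-0.16,"ax":0,"ay":0,"az":0}
    - {"jaw":1,"x":-0.007,"y":-0.003,"z":-0.22,"ax":0,"ay":0,"az":0}
    - {"jaw":1,"x":-0.007,"y":-0.003,"z":-0.28,"ax":0,"ay":0,"az":0}
    - {"jaw":1,"x":-0.007,"y":-0.003,"z":-0.34,"ax":0,"ay":0,"az":0}
    - {"jaw":1,"x":-0.007,"y":-0.003,"z":-0.4,"ax":0,"ay":0,"az":0}
    - {"jaw":1,"x":-0.007,"y":-0.003,"z":-0.46,"ax":0,"ay":0,"az":0}
    - {"jaw":1,"x":-0.007,"y":-0.003,"z":-0.5,"ax":0,"ay":0,"az":0}
    - {"jaw":1,"x":-0.007,"y":-0.003,"z":-0.5,"ax":0,"ay":0,"az":0}

```text
t: 21.1
eef_pos: [0.4906, -0.2177, 0.1115]
eef_rot: [53.4, 89.9, 143.3]
ft_force: [-1.3, -0.4, -0.6]
width: 0.139
```

```bash
python3 look.py w12; python3 -c "
import cv2
f=cv2.resize
a=cv2.imread('pics/w12.png');cv2.imwrite('pics/w12c.png',f(a[200:320,240:400],None,fx=5,fy=5,interpolation=2))
"
```

```text
21.1 [ 0.4906 -0.2177  0.1115] jaw az 89.95 tooldown [-0.001  0.001 -1.   ] 0.13924248255527003 [-1.28 -0.39 -0.56]
```

View pics/w12c.png

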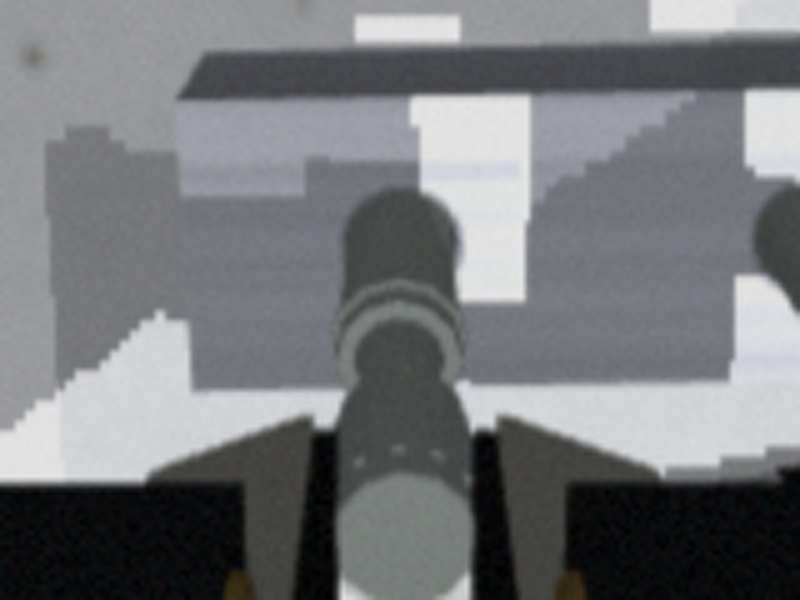

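The rod is in and the force is about 1 N, with mouth and cap aligned near column 400 of the crop. Next is the last stretch, slowly.

Request:
step_arm:
  deltas:
    - {"jaw":1,"x":0,"y":0,"z":-0.015,"ax":0,"ay":0,"az":0}
    - {"jaw":1,"x":0,"y":0,"z":-0.03,"ax":0,"ay":0,"az":0}
    - {"jaw":1,"x":0,"y":0,"z":-0.045,"ax":0,"ay":0,"az":0}
    - {"jaw":1,"x":0,"y":0,"z":-0.06,"ax":0,"ay":0,"az":0}
    - {"jaw":1,"x":0,"y":0,"z":-0.075,"ax":0,"ay":0,"az":0}
    - {"jaw":1,"x":0,"y":0,"z":-0.085,"ax":0,"ay":0,"az":0}
    - {"jaw":1,"x":0,"y":0,"z":-0.095,"ax":0,"ay":0,"az":0}
    - {"jaw":1,"x":0,"y":0,"z":-0.105,"ax":0,"ay":0,"az":0}
    - {"jaw":1,"x":0,"y":0,"z":-0.105,"ax":0,"ay":0,"az":0}
    - {"jaw":1,"x":0,"y":0,"z":-0.105,"ax":0,"ay":0,"az":0}

```text
t: 22.4
eef_pos: [0.4909, -0.2179, 0.0963]
eef_rot: [-49.4, 90.0, 40.5]
ft_force: [0.2, 0.6, 1.2]
width: 0.144
```

```bash
python3 look.py w13; python3 -c "
import cv2
f=cv2.resize
from rig import viewer
a=cv2.imread('pics/w13.png');cv2.imwrite('pics/w13c.png',f(a[200:320,240:400],None,fx=5,fy=5,interpolation=2))
a=viewer.get_image('side');cv2.imwrite('pics/s13c.png',f(a[260:400,370:510],None,fx=4,fy=4,interpolation=2))
"
```

```text
22.4 [ 0.4909 -0.2179  0.0963] jaw az 89.95 tooldown [ 0.  0. -1.] 0.1435167716629188 [0.16 0.59 1.15]
```

View pics/w13c.png

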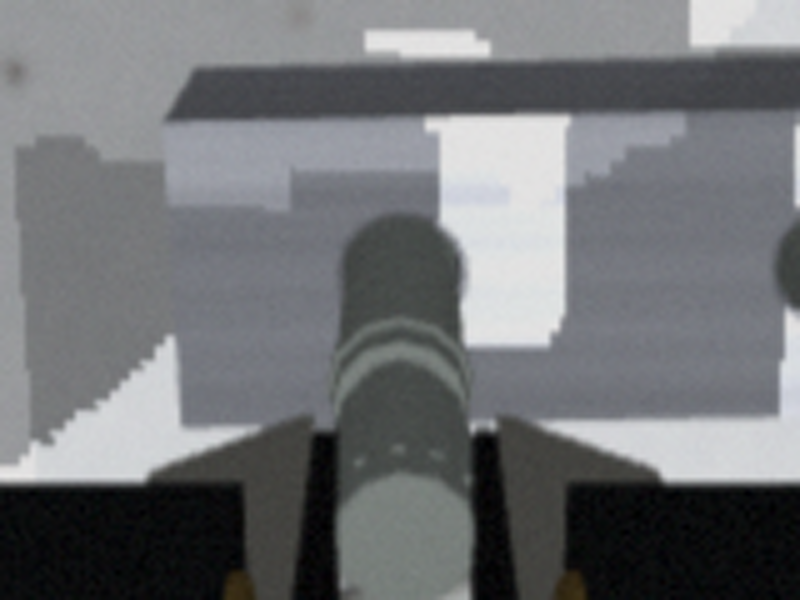

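View pics/s13c.png

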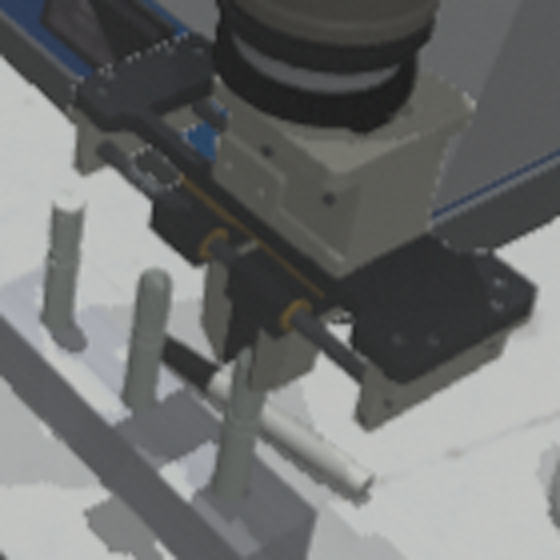

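Request:
step_arm:
  deltas:
    - {"jaw":1,"x":0,"y":0,"z":-0.005,"ax":0,"ay":0,"az":0}
    - {"jaw":1,"x":0,"y":0,"z":-0.01,"ax":0,"ay":0,"az":0}
    - {"jaw":1,"x":0,"y":0,"z":-0.015,"ax":0,"ay":0,"az":0}
    - {"jaw":1,"x":0,"y":0,"z":-0.02,"ax":0,"ay":0,"az":0}
    - {"jaw":1,"x":0,"y":0,"z":-0.024,"ax":0,"ay":0,"az":0}
    - {"jaw":1,"x":0,"y":0,"z":-0.028,"ax":0,"ay":0,"az":0}
    - {"jaw":1,"x":0,"y":0,"z":-0.028,"ax":0,"ay":0,"az":0}
    - {"jaw":1,"x":0,"y":0,"z":-0.028,"ax":0,"ay":0,"az":0}
    - {"jaw":1,"x":0,"y":0,"z":-0.028,"ax":0,"ay":0,"az":0}
    - {"jaw":1,"x":0,"y":0,"z":-0.028,"ax":0,"ay":0,"az":0}

```text
t: 23.75
eef_pos: [0.4914, -0.2181, 0.0928]
eef_rot: [-116.5, 89.9, -26.5]
ft_force: [0.2, 0.6, 5.4]
width: 0.147
```

The cap is on the rim (5 N push). I release by opening partly, then rise.

Request:
step_arm:
  deltas:
    - {"jaw":1,"x":0,"y":0,"z":0.008,"ax":0,"ay":0,"az":0}
    - {"jaw":0.3,"x":0,"y":0,"z":0.008,"ax":0,"ay":0,"az":0}
    - {"jaw":0.3,"x":0,"y":0,"z":0.008,"ax":0,"ay":0,"az":0}
    - {"jaw":0.3,"x":0,"y":0,"z":0.008,"ax":0,"ay":0,"az":0}
    - {"jaw":0.3,"x":0,"y":0,"z":0.008,"ax":0,"ay":0,"az":0}
    - {"jaw":0.3,"x":0,"y":0,"z":0.05,"ax":0,"ay":0,"az":0}
    - {"jaw":0.3,"x":0,"y":0,"z":0.12,"ax":0,"ay":0,"az":0}
    - {"jaw":0.3,"x":0,"y":0,"z":0.22,"ax":0,"ay":0,"az":0}
    - {"jaw":0.3,"x":0,"y":0,"z":0.34,"ax":0,"ay":0,"az":0}
    - {"jaw":0.3,"x":0,"y":0,"z":0.46,"ax":0,"ay":0,"az":0}

```text
t: 25.0
eef_pos: [0.491, -0.218, 0.1628]
eef_rot: [-119.3, 89.9, -29.3]
ft_force: [-0.3, -0.0, 0.2]
width: 0.346
```

Request:
step_arm:
  deltas:
    - {"jaw":0.3,"x":0,"y":0,"z":0.1,"ax":0,"ay":0,"az":0}
    - {"jaw":0.3,"x":0,"y":0,"z":0.25,"ax":0,"ay":0,"az":0}
    - {"jaw":0.3,"x":0,"y":0,"z":0.4,"ax":0,"ay":0,"az":0}
    - {"jaw":0.3,"x":0,"y":0.1,"z":0.5,"ax":0,"ay":0,"az":0}
    - {"jaw":0.3,"x":0,"y":0.25,"z":0.5,"ax":0,"ay":0,"az":0}
    - {"jaw":0.3,"x":0,"y":0.4,"z":0.5,"ax":0,"ay":0,"az":0}
    - {"jaw":0.3,"x":0,"y":0.55,"z":0.5,"ax":0,"ay":0,"az":0}
    - {"jaw":0.3,"x":0,"y":0.7,"z":0.5,"ax":0,"ay":0,"az":0}
    - {"jaw":0.3,"x":0,"y":0.85,"z":0.5,"ax":0,"ay":0,"az":0}
    - {"jaw":0.3,"x":0,"y":1,"z":0.5,"ax":0,"ay":0,"az":0}

```text
t: 26.25
eef_pos: [0.4898, -0.0654, 0.2351]
eef_rot: [63.1, 89.9, 153.1]
ft_force: [-0.0, -0.5, -0.1]
width: 0.351
```

```bash
python3 look.py w14; python3 -c "
import cv2
f=cv2.resize
from rig import viewer
a=viewer.get_image('side');cv2.imwrite('pics/s14.png',a);cv2.imwrite('pics/s14c.png',f(a[290:410,350:480],None,fx=5,fy=5,interpolation=2))
a=viewer.get_image('top');cv2.imwrite('pics/t14.png',a);cv2.imwrite('pics/t14c.png',f(a[205:280,330:510],None,fx=4.4,fy=4.4,interpolation=2))
"
```

```text
26.25 [ 0.4898 -0.0654  0.2351] jaw az 90.02 tooldown [-0.002  0.001 -1.   ] 0.35104809575139245 [-0.05 -0.53 -0.12]
```

View pics/s14c.png

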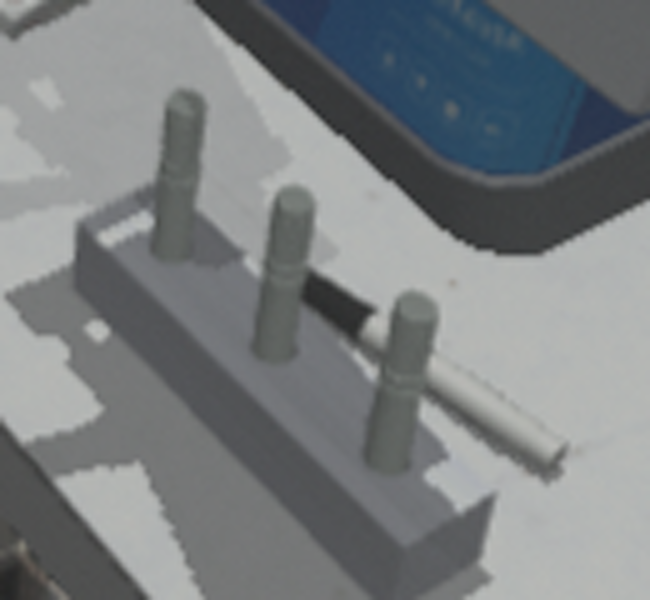

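View pics/w14.png

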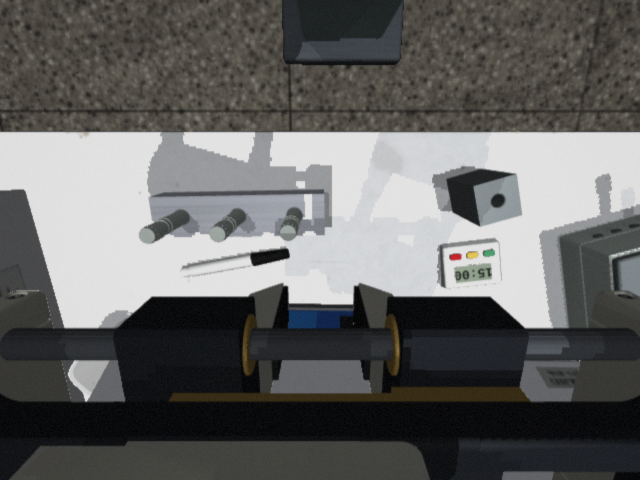

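All three vials now look alike, with their caps on the rims: the swab is seated, the vial upright and the block undisturbed. Now over to the tab.

Request:
step_arm:
  deltas:
    - {"jaw":0,"x":-0.03,"y":0.13,"z":0,"ax":0,"ay":0,"az":0.015}
    - {"jaw":0,"x":-0.06,"y":0.26,"z":0,"ax":0,"ay":0,"az":0.03}
    - {"jaw":0,"x":-0.09,"y":0.39,"z":0,"ax":0,"ay":0,"az":0.045}
    - {"jaw":0,"x":-0.12,"y":0.52,"z":0,"ax":0,"ay":0,"az":0.06}
    - {"jaw":0,"x":-0.15,"y":0.65,"z":0,"ax":0,"ay":0,"az":0.075}
    - {"jaw":0,"x":-0.18,"y":0.78,"z":0,"ax":0,"ay":0,"az":0.09}
    - {"jaw":0,"x":-0.2,"y":0.9,"z":0,"ax":0,"ay":0,"az":0.11}
    - {"jaw":0,"x":-0.2,"y":1,"z":0,"ax":0,"ay":0,"az":0.13}
    - {"jaw":0,"x":-0.2,"y":1,"z":0,"ax":0,"ay":0,"az":0.142}
    - {"jaw":0,"x":-0.2,"y":1,"z":0,"ax":0,"ay":0,"az":0.142}

```text
t: 27.65
eef_pos: [0.4608, 0.082, 0.236]
eef_rot: [129.9, 90.0, -123.1]
ft_force: [-0.1, 0.8, 0.2]
width: 0.496
```

Request:
step_arm:
  deltas:
    - {"jaw":0,"x":0,"y":0.13,"z":0,"ax":0,"ay":0,"az":0}
    - {"jaw":0,"x":0,"y":0.26,"z":0,"ax":0,"ay":0,"az":0}
    - {"jaw":0,"x":0,"y":0.39,"z":0,"ax":0,"ay":0,"az":0}
    - {"jaw":0,"x":0,"y":0.52,"z":0,"ax":0,"ay":0,"az":0}
    - {"jaw":0,"x":0,"y":0.65,"z":0,"ax":0,"ay":0,"az":0}
    - {"jaw":0,"x":0,"y":0.8,"z":0,"ax":0,"ay":0,"az":0}
    - {"jaw":0,"x":0,"y":0.9,"z":0,"ax":0,"ay":0,"az":0}
    - {"jaw":0,"x":0,"y":1,"z":0,"ax":0,"ay":0,"az":0}
    - {"jaw":0,"x":0,"y":1,"z":0,"ax":0,"ay":0,"az":0}
    - {"jaw":0,"x":0,"y":1,"z":0,"ax":0,"ay":0,"az":0}

```text
t: 28.9
eef_pos: [0.4608, 0.2318, 0.236]
eef_rot: [134.1, 90.0, -119.0]
ft_force: [0.5, 0.1, -0.7]
width: 0.499
```

```bash
python3 look.py w15
```

```text
28.9 [0.4608 0.2318 0.236 ] jaw az 106.99 tooldown [-0. -0. -1.] 0.49867456284482575 [ 0.49  0.13 -0.74]
```

Request:
step_arm:
  deltas:
    - {"jaw":0,"x":0,"y":0.1,"z":0,"ax":0,"ay":0,"az":0}
    - {"jaw":0,"x":0,"y":0.2,"z":0,"ax":0,"ay":0,"az":0}
    - {"jaw":0,"x":0,"y":0.3,"z":0,"ax":0,"ay":0,"az":0}
    - {"jaw":0,"x":0,"y":0.36,"z":0,"ax":0,"ay":0,"az":0}
    - {"jaw":0,"x":0,"y":0.36,"z":-0.05,"ax":0,"ay":0,"az":0}
    - {"jaw":0,"x":0,"y":0.36,"z":-0.1,"ax":0,"ay":0,"az":0}
    - {"jaw":0,"x":0,"y":0.36,"z":-0.2,"ax":0,"ay":0,"az":0}
    - {"jaw":0,"x":0,"y":0.36,"z":-0.2,"ax":0,"ay":0,"az":0}
    - {"jaw":0,"x":0,"y":0.36,"z":-0.2,"ax":0,"ay":0,"az":0}
    - {"jaw":0,"x":0,"y":0.36,"z":-0.2,"ax":0,"ay":0,"az":0}

```text
t: 30.2
eef_pos: [0.4611, 0.2862, 0.2065]
eef_rot: [-77.0, 89.9, 30.0]
ft_force: [-0.4, 0.8, 1.2]
width: 0.501
```

```bash
python3 look.py w16
```

```text
30.2 [0.4611 0.2862 0.2065] jaw az 106.99 tooldown [ 0.001  0.    -1.   ] 0.5010347419281945 [-0.44  0.85  1.24]
```

View pics/w15.png

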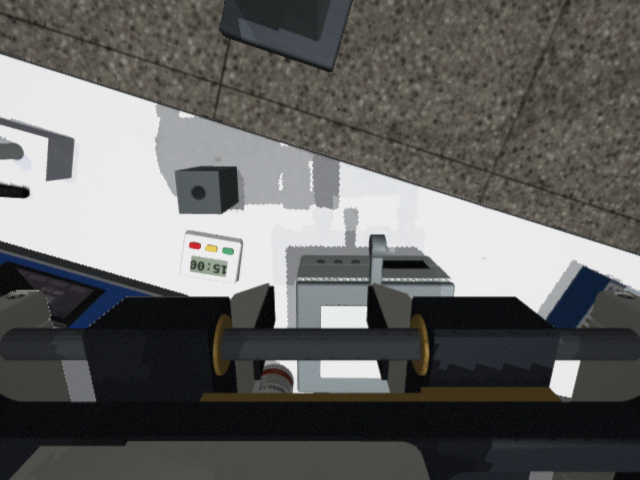

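View pics/w16.png

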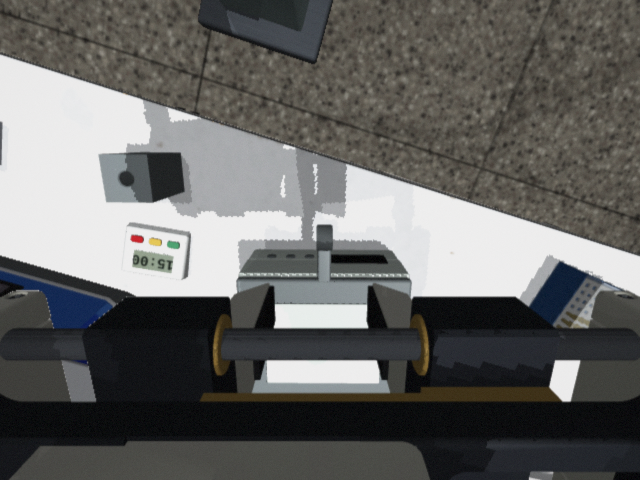

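The reader's edges lie square in the image, so the yaw of 17° is right. The tab is at about (325,237) in w16 and (377,245) in w15. I'll zoom both.

```bash
python3 -c "
import cv2
import numpy as np
a=cv2.imread('pics/w15.png')[215:295,337:417];b=cv2.imread('pics/w16.png')[210:290,285:365]
cv2.imwrite('pics/h.png',cv2.resize(np.hstack([a,b]),None,fx=5,fy=5,interpolation=2))"
```

```text
(no output)
```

View pics/h.png

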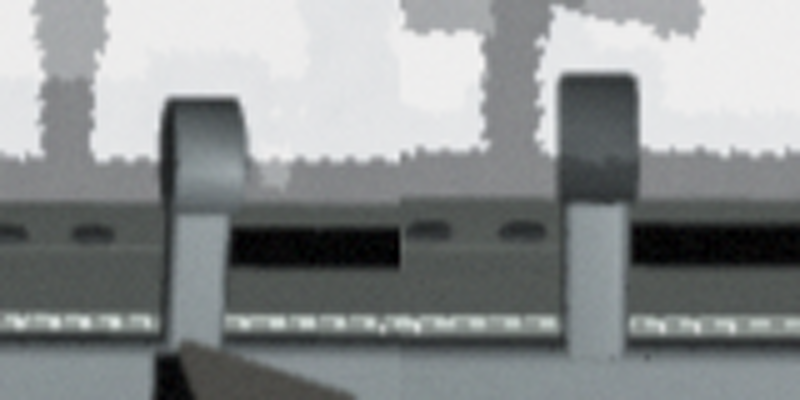

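```bash
python3 - <<'E'
from h import *
import json
L=lambda n:{k:np.array(v) for k,v in json.load(open(f'pics/{n}.json')).items()}
a,b=L('w15'),L('w16')
print(tri([ray('wrist',377.7,245.9,a),ray('wrist',324.6,237.5,b)]))
print(tri([ray('wrist',377.7,245.9,a),ray('wrist',324.6,237.5,b),ray('side',283.5,235.5)]))
print(plane('wrist',377.7,245.9,.09,a),plane('wrist',324.6,237.5,.09,b))
o=b['eef_pos'];
# lid front edge end corners w16
for p in((240,278),(411,278)):print(plane('wrist',*p,.095,b))
E
```

```text
(array([0.46353247, 0.29105674, 0.09130959]), array([3.4407567e-05, 3.4407567e-05]))
(array([0.46384513, 0.29185671, 0.08752124]), array([0.00059815, 0.00076375, 0.00123971]))
[0.46387165 0.29139069 0.09      ] [0.46383134 0.29117001 0.09      ]
[0.52076919 0.22925095 0.095     ]
[0.4757985  0.37602338 0.095     ]
```

Request:
step_arm:
  deltas:
    - {"jaw":0,"x":0.017,"y":0.033,"z":-0.1,"ax":0,"ay":0,"az":0}
    - {"jaw":0,"x":0.017,"y":0.033,"z":-0.22,"ax":0,"ay":0,"az":0}
    - {"jaw":0,"x":0.017,"y":0.033,"z":-0.34,"ax":0,"ay":0,"az":0}
    - {"jaw":0,"x":0.017,"y":0.033,"z":-0.46,"ax":0,"ay":0,"az":0}
    - {"jaw":0,"x":0.017,"y":0.033,"z":-0.58,"ax":0,"ay":0,"az":0}
    - {"jaw":0,"x":0.017,"y":0.033,"z":-0.7,"ax":0,"ay":0,"az":0}
    - {"jaw":0,"x":0.017,"y":0.033,"z":-0.8,"ax":0,"ay":0,"az":0}
    - {"jaw":0,"x":0.017,"y":0.033,"z":-0.89,"ax":0,"ay":0,"az":0}
    - {"jaw":0,"x":0.017,"y":0.033,"z":-0.89,"ax":0,"ay":0,"az":0}
    - {"jaw":0,"x":0.017,"y":0.033,"z":-0.89,"ax":0,"ay":0,"az":0}

```text
t: 31.5
eef_pos: [0.4637, 0.2913, 0.0729]
eef_rot: [-76.4, 90.0, 30.6]
ft_force: [0.1, 0.3, -0.0]
width: 0.501
```

Request:
step_arm:
  deltas:
    - {"jaw":1,"x":0,"y":0,"z":0,"ax":0,"ay":0,"az":0}
    - {"jaw":1,"x":0,"y":0,"z":0,"ax":0,"ay":0,"az":0}
    - {"jaw":1,"x":0,"y":0,"z":0,"ax":0,"ay":0,"az":0}
    - {"jaw":1,"x":0,"y":0,"z":0,"ax":0,"ay":0,"az":0}
    - {"jaw":1,"x":0,"y":0,"z":0,"ax":0,"ay":0,"az":0}
    - {"jaw":1,"x":0,"y":0,"z":0,"ax":0,"ay":0,"az":0}
    - {"jaw":1,"x":0,"y":0,"z":0,"ax":0,"ay":0,"az":0}
    - {"jaw":1,"x":0,"y":0,"z":0,"ax":0,"ay":0,"az":0}
    - {"jaw":1,"x":0,"y":0,"z":0,"ax":0,"ay":0,"az":0}
    - {"jaw":1,"x":0,"y":0,"z":0,"ax":0,"ay":0,"az":0}
  force: 25

```text
t: 32.75
eef_pos: [0.4637, 0.2903, 0.0726]
eef_rot: [176.3, 89.9, -76.7]
ft_force: [1.8, -5.4, 1.1]
width: 0.148
```

```bash
python3 look.py w17;python3 - <<'E'
from h import *
a=viewer.get_image('side');cv2.imwrite('pics/s17.png',cv2.resize(a[150:290,220:400],None,fx=4,fy=4,interpolation=2))
# arc plan: tab offset along reader x and z
u=np.array([np.cos(np.radians(17)),np.sin(np.radians(17))])
for t in range(0,61,5):
    c=np.radians(t); d=.17*(1-np.cos(c)); z=.17*np.sin(c)
    print(t,(d*u/.15).round(3),round(z/.15,3))
E
```

```text
32.75 [0.4637 0.2903 0.0726] jaw az 106.99 tooldown [ 0.    -0.001 -1.   ] 0.14758332863620088 [ 1.78 -5.43  1.15]
0 [0. 0.] 0.0
5 [0.004 0.001] 0.099
10 [0.016 0.005] 0.197
15 [0.037 0.011] 0.293
20 [0.065 0.02 ] 0.388
25 [0.102 0.031] 0.479
30 [0.145 0.044] 0.567
35 [0.196 0.06 ] 0.65
40 [0.254 0.078] 0.728
45 [0.317 0.097] 0.801
50 [0.387 0.118] 0.868
55 [0.462 0.141] 0.928
60 [0.542 0.166] 0.981
```

View pics/s17.png

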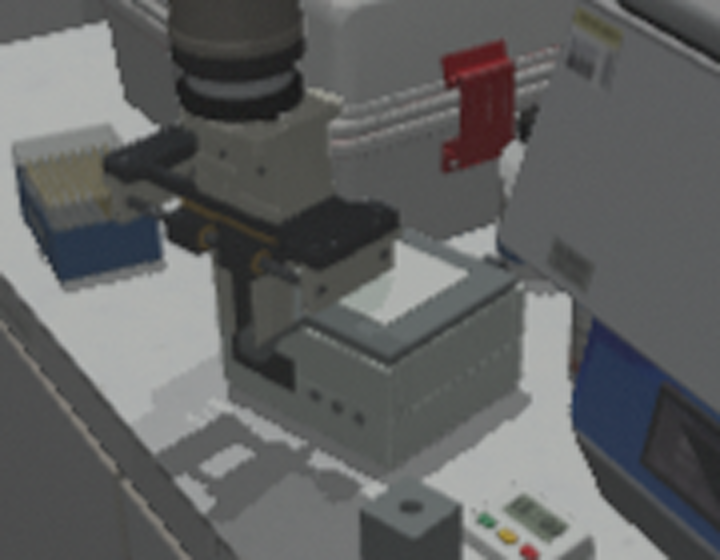

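View pics/w17.png

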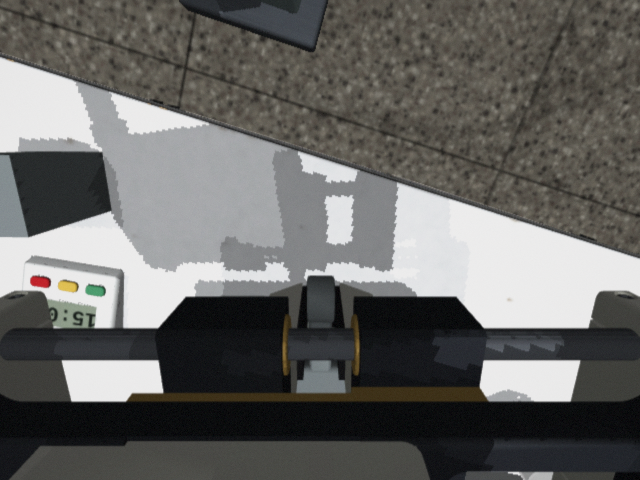

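The fingers hold the tab: (320,300) in the wrist view, width as for a 14 mm part. I'll check clearance to the white case, then lift along the arc.

```bash
python3 -c "
from h import *
for z in(.1,.2,.28): print(z,plane('top',215,198,z).round(3),plane('top',330,208,z).round(3))"
```

```text
0.1 [0.607 0.455 0.1  ] [0.588 0.173 0.1  ]
0.2 [0.595 0.435 0.2  ] [0.578 0.174 0.2  ]
0.28 [0.586 0.419 0.28 ] [0.569 0.176 0.28 ]
```

Request:
step_arm:
  deltas:
    - {"jaw":1,"x":0.002,"y":-0.005,"z":0.05,"ax":0,"ay":0,"az":0}
    - {"jaw":1,"x":0.004,"y":-0.005,"z":0.099,"ax":0,"ay":0,"az":0}
    - {"jaw":1,"x":0.01,"y":-0.003,"z":0.148,"ax":0,"ay":0,"az":0}
    - {"jaw":1,"x":0.016,"y":-0.001,"z":0.197,"ax":0,"ay":0,"az":0}
    - {"jaw":1,"x":0.026,"y":0.002,"z":0.245,"ax":0,"ay":0,"az":0}
    - {"jaw":1,"x":0.037,"y":0.005,"z":0.293,"ax":0,"ay":0,"az":0}
    - {"jaw":1,"x":0.05,"y":0.009,"z":0.341,"ax":0,"ay":0,"az":0}
    - {"jaw":1,"x":0.065,"y":0.014,"z":0.388,"ax":0,"ay":0,"az":0}
    - {"jaw":1,"x":0.083,"y":0.019,"z":0.434,"ax":0,"ay":0,"az":0}
    - {"jaw":1,"x":0.102,"y":0.025,"z":0.479,"ax":0,"ay":0,"az":0}

```text
t: 34.1
eef_pos: [0.4803, 0.2952, 0.1449]
eef_rot: [-88.7, 89.8, 18.2]
ft_force: [7.8, -0.7, -7.5]
width: 0.143
```

```bash
python3 look.py w18;python3 - <<'E'
from h import *
a=viewer.get_image('side');cv2.imwrite('pics/s18.png',cv2.resize(a[130:290,220:400],None,fx=4,fy=3.7,interpolation=2))
E
```

```text
34.1 [0.4803 0.2952 0.1449] jaw az 106.99 tooldown [ 0.003  0.001 -1.   ] 0.14294994614298395 [ 7.84 -0.66 -7.53]
```

View pics/s18.png

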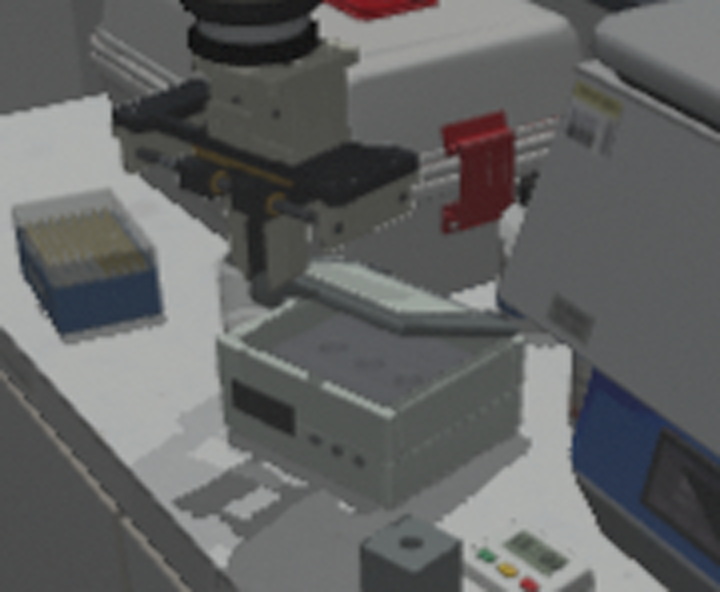

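The lid is rising with the tab in the grip (about 25°). The pull along the lid is about 8 N, so I bring the path in by 1 mm and continue to 60°.

Request:
step_arm:
  deltas:
    - {"jaw":1,"x":0.05,"y":0.014,"z":0.088,"ax":0,"ay":0,"az":0}
    - {"jaw":1,"x":0.101,"y":0.03,"z":0.171,"ax":0,"ay":0,"az":0}
    - {"jaw":1,"x":0.159,"y":0.048,"z":0.249,"ax":0,"ay":0,"az":0}
    - {"jaw":1,"x":0.222,"y":0.068,"z":0.322,"ax":0,"ay":0,"az":0}
    - {"jaw":1,"x":0.255,"y":0.078,"z":0.356,"ax":0,"ay":0,"az":0}
    - {"jaw":1,"x":0.292,"y":0.089,"z":0.389,"ax":0,"ay":0,"az":0}
    - {"jaw":1,"x":0.33,"y":0.1,"z":0.42,"ax":0,"ay":0,"az":0}
    - {"jaw":1,"x":0.367,"y":0.112,"z":0.449,"ax":0,"ay":0,"az":0}
    - {"jaw":1,"x":0.407,"y":0.124,"z":0.477,"ax":0,"ay":0,"az":0}
    - {"jaw":1,"x":0.447,"y":0.137,"z":0.502,"ax":0,"ay":0,"az":0}

```text
t: 35.45
eef_pos: [0.5457, 0.3148, 0.2191]
eef_rot: [115.1, 89.9, -138.0]
ft_force: [4.5, -3.0, -9.1]
width: 0.141
```

Request:
step_arm:
  deltas:
    - {"jaw":1,"x":0,"y":0,"z":0,"ax":0,"ay":0,"az":0}
    - {"jaw":1,"x":0,"y":0,"z":0,"ax":0,"ay":0,"az":0}
    - {"jaw":1,"x":0,"y":0,"z":0,"ax":0,"ay":0,"az":0}
    - {"jaw":1,"x":0,"y":0,"z":0,"ax":0,"ay":0,"az":0}
    - {"jaw":1,"x":0,"y":0,"z":0,"ax":0,"ay":0,"az":0}
    - {"jaw":1,"x":0,"y":0,"z":0,"ax":0,"ay":0,"az":0}
    - {"jaw":1,"x":0,"y":0,"z":0,"ax":0,"ay":0,"az":0}
    - {"jaw":1,"x":0,"y":0,"z":0,"ax":0,"ay":0,"az":0}
    - {"jaw":1,"x":0,"y":0,"z":0,"ax":0,"ay":0,"az":0}
    - {"jaw":1,"x":0,"y":0,"z":0,"ax":0,"ay":0,"az":0}

```text
t: 36.7
eef_pos: [0.5455, 0.3148, 0.219]
eef_rot: [116.6, 89.9, -136.4]
ft_force: [3.7, -3.4, -10.4]
width: 0.144
```

```bash
python3 look.py w19;python3 - <<'E'
from h import *
a=viewer.get_image('side');cv2.imwrite('pics/s19f.png',a);cv2.imwrite('pics/s19.png',cv2.resize(a[90:290,220:420],None,fx=3,fy=3,interpolation=2))
cv2.imwrite('pics/s19v.png',cv2.resize(a[290:410,350:480],None,fx=5,fy=5,interpolation=2))
t=viewer.get_image('top');cv2.imwrite('pics/t19.png',t)
s=readout.state();h=np.array([.4637,.2912])+.17*np.array([np.cos(np.radians(17)),np.sin(np.radians(17))])
M=R.from_euler('xyz',s['eef_rot'],degrees=True).as_matrix();g=s['eef_pos']-.019*M[:,0]
d=(h-g[:2])@[np.cos(np.radians(17)),np.sin(np.radians(17))];print('grasp',g.round(4),'angle',np.degrees(np.arctan2(g[2]-.0905,d)),'r',np.hypot(d,g[2]-.0905))
E
```

```text
36.7 [0.5455 0.3148 0.219 ] jaw az 106.98 tooldown [-0.001 -0.001 -1.   ] 0.14427391484250252 [  3.66  -3.41 -10.44]
grasp [0.5455 0.3148 0.238 ] angle 60.07812845379007 r 0.17020064353878464
```

View pics/s19.png

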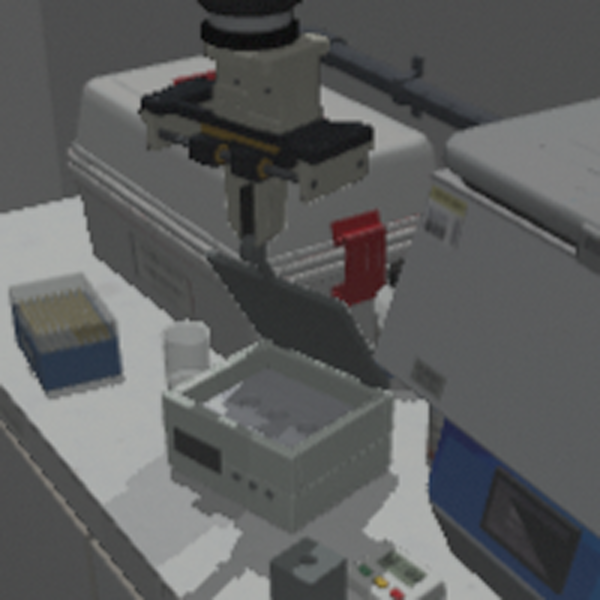

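View pics/w19.png

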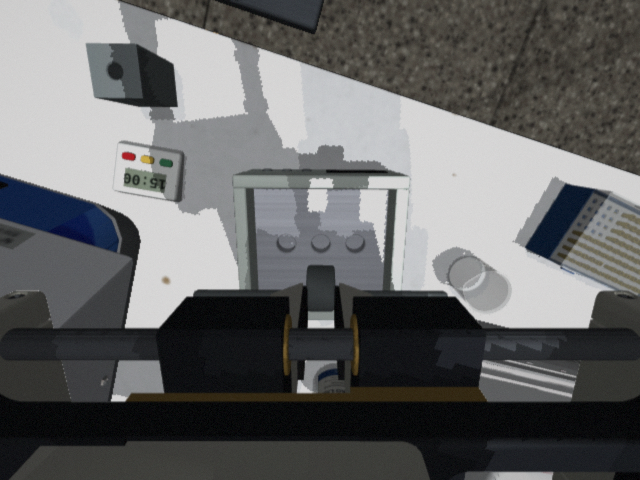

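View pics/t19.png

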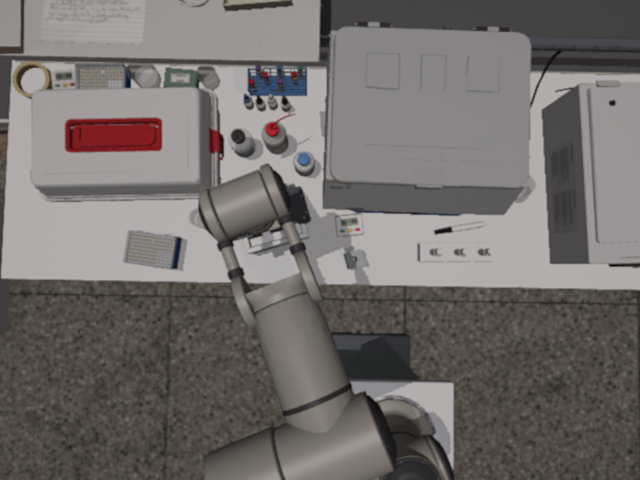

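View pics/s19v.png

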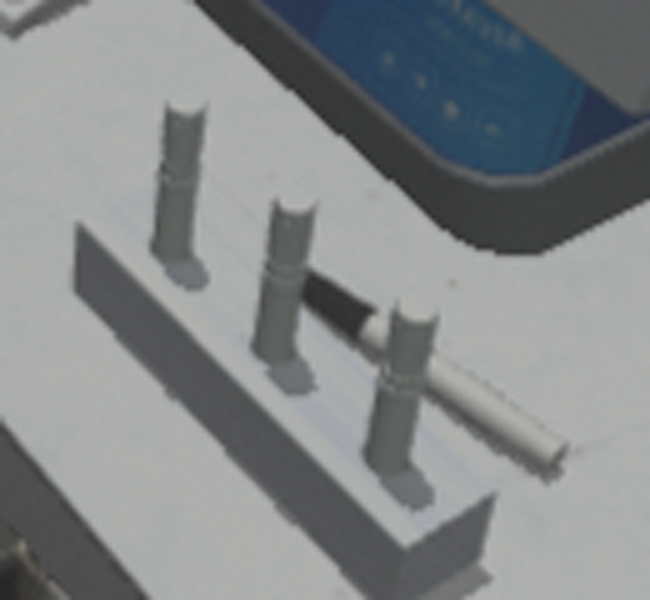

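The lid stands open with the tab in the grip (wrist (320,290)), and the vials and bystanders look unmoved. As a separate angle check I use the lid's free front corner in the side view, at about (290,174).

```bash
python3 - <<'E'
from h import *
u=np.array([np.cos(np.radians(17)),np.sin(np.radians(17)),0]);v=np.array([-u[1],u[0],0])
h=np.array([.4637,.2912,.0905])+.17*u
o,d=ray('side',290.,174.5)
t=((h+.08*v-o)@v)/(d@v);p=o+t*d;q=h-p
print(p,'deg',np.degrees(np.arctan2(p[2]-h[2],q@u)),'r',np.hypot(p[2]-h[2],q@u))
s=readout.state();print(s['t'],s['joint_velocities'].round(2),s['ft_force'].round(1))
E
```

```text
[0.54519871 0.399772   0.19433097] deg 59.84620721337393 r 0.12008020117980742
36.85 [-0.12 -0.01  0.    0.04 -0.04 -0.07] [  4.   -3.7 -10.1]
```

```bash
python3 -c "
from rig import ticket
print(ticket.hand_in())"
```

```text
the job is handed in; nothing more can be done
None
```

I seated the swab in the open vial and let it go, and I handed in while still holding the lid by its tab at about 60°. The hand-in gave no verdict; the clock read about 37 s.

**Swab:**
- **Contact with the instrument:** On the first push the gripper body, which is long along x, touched the big instrument behind. I measured about 29 N sideways and 23 N upward, and the tool moved about 4 mm.
- **Recovery:** I backed out, turned the jaws 90° and pushed the swab in again. That went cleanly, with a 5 N push at the rim before I let go.
- **After release:** All three vials looked alike in the side view, upright with caps on their rims. I judged this from the pictures and did not measure the vials' positions again.

**Lid:**
- **Angle:** The gripper's position gives 60.1°. The lid's front corner in the side view gives 59.8°, but that check is weak: it put the corner 120 mm from the hinge instead of the expected 132 mm.
- **Grip:** It is set to 25 N. The arm was at rest, with about 10 N on the wrist from the lid's pull.

The timer, marker, tip box and beaker looked unmoved in the last pictures.

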